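# Clamp a spotting tile in the toggle-clamp jig

### The arm

A 7-joint arm with a two-finger parallel gripper is mounted at the origin on a cart in front of the work surface, level with it; the furniture and walls round the work are solid. World frame = base frame: x ahead of the robot, y to its left, z up, the work surface at z = 0. Lengths are in m, angles in rad, forces in N, time in s.
With the tool pointing down it reaches from about 0.4 to 0.875 m from the base axis. Payload 19.3 kg.
Tool frame: the origin (TCP) lies at the very end of the fingers, on their centre line; the grasp point (between the pads) lies 19 mm behind it; z points along the fingers, y is the direction in which the jaws open and shut (so a half turn about z gives the same grasp; the last joint's range is limited). The gripper opens to 85 mm and grips with 20 to 120 N. Pads are 22 mm wide; open, the fingers measure 114 mm over their backs; the gripper's body (76 mm by 85 mm) begins 54 mm behind the grasp point. The pads swing forward as they close: fully open they stand 13 mm farther back than shut.
Start: joints at [-1.175, 0.521, -0.036, 1.599, 0.021, 1.021, -0.113], TCP at [0.281, 0.558, 0.231] pointing down, gripper open.
Joint ranges: [-2.91, 2.91], [-0.3, 2.13], [-1.5, 1.42], [0.17, 2.43], [-1.26, 4.41], [0.16, 1.93], [-2.52, 2.52]. Speed limits (rad/s): [1.89, 1.89, 2.39, 2.39, 3.01, 3.01, 3.01].

### API

Orientations are given as [roll, pitch, yaw] about the fixed x, y, z axes, in that order (R = Rz(yaw) Ry(pitch) Rx(roll)).
In Python, from workcell import bot gives the robot as it stands. The module is installed in compiled form; this text tells all that it offers.
- The arm moves only by the shell command python3 -m inch 'ROWS' [FORCE]. ROWS is JSON, a list of rows, each an object of numbers: "dx", "dy", "dz": the shift along the tool's x, y, z in mm; "rx", "ry", "rz": the turn, a rotation vector about the tool's x, y, z in rad; "hand": the closure, from -1 (fully open) to 1 (shut), so that 0 is half open. In form: [{"dx": .., "dy": .., "dz": .., "rx": .., "ry": .., "rz": .., "hand": ..}, ...]. A call has 1 to 10 rows; each row shifts and turns the commanded pose from where the row before left it, along the tool's axes as they then stand; what a row does not reach is not made up. A row lasts 1/10 s, in which the tool goes at most 50 mm and 8.59 degrees, less where a joint would pass 70% of its speed; a pose out of reach is approached as far as the arm can. A call with a gripper value outside its range is refused whole. The fingers move at their own pace and stop on an object; FORCE is the grip in N (left out, the last holds). Time passes only in rows, so rows that do not move let the fingers close. It gives the time, the measured TCP pose, the force and the opening at its end, in the units of the state.
- bot.observe(): the state, without advancing time (a new reading comes with each control period).
- bot.grab_frame(name): name is "scene" or "side" or "wrist"; returns (picture, depth): 420x560x3 uint8, red, green, blue; 420x560 float32, m along the optical axis (not along the pixel's ray), 0 where there is no reading.
- bot.get_calibration(name): a dict with "vertical_fov" (degrees; the focal length in pixels is half the picture's height over the tangent of half this angle, whatever the lens; pixels are square), "cx", "cy" (the principal point, pixels), "origin" and "orientation" of the camera in the world. Camera axes: x right, y down, z forward; pixel columns grow to the right and rows downward; lengths in m; the calibration is good to about 2 mm. The wrist camera is an equidistant fisheye: a pixel r from the principal point sees the ray r / f radians off the axis. A picture is of the moment at which its call begins: read the wrist's pose just before it. get_calibration takes no time and is no camera call; for the wrist camera it gives the pose at the moment of the call.
- bot.job_done(): hands the job in, once; it reports no verdict.
Trained networks look in the newest picture that a camera, given by its name, has taken for a name from the list of things; names that differ only in an ending like _2 or _b are one class to them, and where a whole thing is asked for, a point or a joint stands for the part that bears it (a point fixed in the world has none). Each returns a list of dicts, best first, with "score" (0 to 1); they miss things now and then, are a little off and sometimes report something else, mostly with a low value. They report only what shows in the picture. A call takes as long as a camera call. They do not tell look-alikes from the thing itself.
- bot.trace(camera, target): "region" (420x560 bool, what is visible of it) and "box" ([left, top, right, bottom] in pixels, round what is visible of it).
- bot.tip_of(camera, target): "centre" ([row, column] in pixels: a listed point, or the origin of a listed thing).
The state is a dict: "clock": time; "qpos": joint angles; "qd": joint speeds; "joint_efforts": joint torques, N m; "position": TCP position; "tool_rot": TCP orientation; "force": force on the tool from outside, world axes, zero at the start; "moment": the same for the moment, N m; "grip_width": finger opening in m.
Only numpy, scipy, OpenCV 4.12 (cv2) and the standard library are available. Lean on these libraries where they do the work, as an engineer would, in place of code of your own. Each camera call takes 0.05 s, during which the arm holds its last target.

### The job

Take the white glazed tile off the wooden board, lay it flat in the clamping jig and slide it gently fully home against all three stop pins. Then lock it there: push the clamp's handle down with the closed fingertips (do not grip it) until it goes past its centre and snaps over by itself. Do not ram the tile into the pins, do not force the handle against its stop, and leave the other things on the bench where they are.

Things in the scene. Friction and masses are not known exactly. Their poses are not given: they have to be found in the camera images.
- tile_center (a point): centre of the loose white glazed tile, a plain flat plate 60 mm (its own x) by 70 mm (its own y), 7 mm thick (z up), about 75 g. It starts on the wooden board (145 x 120 x 12 mm, fixed to the bench; nothing else on it). The tile is the same after a half turn about z.
- nest (a point): where the tile's centre lies when the tile is home in the jig, its 70 mm side along y (15.5 mm above the bench; the jig plate's top is 12 mm above the bench). Axes are the jig's: z up, x towards the two long-side pins (about away from the robot), y away from the clamp.
- jig: the clamping jig, fixed to the bench; origin on the bench under the nest, axes as nest. Steel plate x +-56 mm, y +57 to -137 mm. Clamp frame: two cheeks at y -58 to -122 mm, up to 56 mm above the bench, 50 mm wide over the feet. While open, nothing overhangs the nest: the raised bar stands at y = -74 mm, up to 110 mm above the bench, its pad jutting to y = -45 mm at 85 to 105 mm.
- stop_pins: three fixed steel pins, 8 mm across, on the jig plate; origin and axes as jig. Two at x 34, y +26 and -26 mm, 10 mm tall, for a 70 mm side of the tile (a finger fits between); one at x 0, y -39 mm, 6 mm tall, for a 60 mm end. The -x and +y sides are open. The tile's edge chips above 20 N on the pins; 2 to 5 N seats it (sliding takes under 1 N).
- handle_pivot (a point): the hinge of the clamp handle, 45 mm above the bench, at nest x = 0, y = -105 mm; axes as nest. The handle swings in the y-z plane, reaching out to -y; its tip is 100 mm from the hinge, up to 140 mm above the bench when open.
- clamp_handle (a joint): handle angle, rad; elevation above level = 1.20 - value. 0: open, leaning to -y; grows as pushed down; starts at 0 to 0.25. At 85 mm from the hinge the push rises to about 7 N at 0.65, is 4 N at 0.9 and 0 at dead centre (1.00); past it the handle runs by itself to its hard stop at 1.04 (locked), 3.4 mm further. Short of centre it springs back when let go. Measured poses are too coarse: feel it.
- handle_grip (a point): middle of the upper (inner) face of the handle's black rubber grip, the face to push on: 75 mm along the handle from the hinge and 7 mm above its centre line through the hinge. The grip is 20 mm wide (x), 14 mm thick, from 36 to 100 mm from the hinge. More than 22 N on the handle overloads the clamp.
- clamp_pad: the sprung round rubber pad, 17 mm across, under the end of the clamp bar; origin in the middle of its pressing face. The handle carries it down onto the tile at nest x = 0, y = -12 mm, where it presses with 5 to 10 N when locked.
- weighing_bottle: bystander: glass weighing bottle with lid, 42 mm wide, 62 mm tall, origin under its base
- crucible: bystander: white porcelain crucible with lid, 45 mm wide, 50 mm tall, origin under its base
- dropper_bottle: bystander: small glass dropper bottle, 42 mm wide, 122 mm tall, origin under its base
- square_bottle: bystander: squarish milky plastic bottle, 60 mm wide, 120 mm tall, origin under its base
There are look-alikes about, which are no part of the job. Leave any blue look-alike of the part that bears tile_center alone.

How it is judged:
On the way, in this order (a step that is already met when the one before it is completed fails the run):
1. the tile lies flat on the jig plate, home against all three pins (within 1.5 mm and 0.03 rad), the clamp still open (x of tile_center in the frame of nest above -0.0015 m and y of tile_center in the frame of nest below 0.0015 m and distance between tile_center and nest below 0.003 m and angle between the y axis of tile_center and the y axis of nest, either way round below 0.03 rad and angle between tile_center's own z axis and vertical below 0.03 rad and value of joint clamp_handle below 0.6 rad), for 0.2 s.
2. the handle has gone past dead centre to its stop (value of joint clamp_handle above 1.02 rad), for 0.2 s.
At the end, for the whole second after the job is handed in: The handle is locked past its centre (joint above 1.02), the pad presses on the tile with more than 1 N, and the tile lies flat and home: within 1.5 mm of the pins on both sides, within 3 mm of the home position in all and turned less than 0.03 rad (value of joint clamp_handle above 1.02 rad and contact force between clamp_pad and anything else above 1 N and x of tile_center in the frame of nest above -0.0015 m and y of tile_center in the frame of nest below 0.0015 m and distance between tile_center and nest below 0.003 m and angle between the y axis of tile_center and the y axis of nest, either way round below 0.03 rad and angle between tile_center's own z axis and vertical below 0.03 rad); the robot touches nothing.
It fails at once if the tile is rammed against the stop pins (over 20 N) (contact force between anything else and stop_pins above 20 N).
It fails at once if the handle is forced (over 22 N on it) (contact force between anything else and clamp_handle above 22 N).
It fails at once if a bystander is pushed more than 20 mm (distance of any of weighing_bottle, crucible, dropper_bottle, square_bottle from where it was at the start of the episode above 0.02 m).
It also fails if it takes over 72 s, if anything falls off the work surface, if the arm or the gripper's body presses on something with over 40 N, if the wrist force passes 120 N, or if a joint passes its speed limit or range.

## Working session

There is one attempt and no reset: what is moved stays moved. The work goes in short steps, Python scripts to look and compute and a shell command to move; the robot and the scene stay as the last step left them, time stands still between calls to the robot, and variables do not carry over. Pictures are saved under pics/ and viewed, and the job is handed in when it is done.

```bash
mkdir -p pics; ls; python3 - <<'E'
from workcell import bot
import cv2,numpy as np
s=bot.observe();print({k:np.round(v,3) for k,v in s.items()})
for n in("scene","side","wrist"):
    p,d=bot.grab_frame(n);cv2.imwrite(f"pics/a_{n}.png",p[:,:,::-1]);c=bot.get_calibration(n);print(n,c)
E
```

```text
pics
{'clock': np.float64(0.0), 'qpos': array([-1.175,  0.522, -0.036,  1.6  ,  0.021,  1.021, -0.113]), 'qd': array([-0.002,  0.001,  0.001,  0.   ,  0.001,  0.   ,  0.001]), 'joint_efforts': array([-0.0000e+00, -9.2712e+01,  1.9800e+00, -3.6994e+01,  1.8000e-02,
        8.0000e-03, -0.0000e+00]), 'position': array([0.281, 0.558, 0.231]), 'tool_rot': array([-3.14 ,  0.   ,  2.676]), 'force': array([ 0.206, -0.39 ,  0.165]), 'moment': array([-0.   ,  0.034, -0.024]), 'grip_width': np.float64(0.085)}
scene {'vertical_fov': 45.49703523131074, 'cx': 272.90776146043714, 'cy': 208.95591235068355, 'origin': array([-0.27356496,  1.20443177,  0.8031681 ]), 'orientation': array([-2.01302885, -0.0080717 , -2.58001934])}
side {'vertical_fov': 46.009675841312244, 'cx': 277.47346495888917, 'cy': 205.05632708715322, 'origin': array([-0.13740542, -1.46314391,  0.83942147]), 'orientation': array([-2.01147809,  0.02264941, -0.45867148])}
wrist {'vertical_fov': 65.70646984690485, 'cx': 272.3849713185727, 'cy': 210.35139880269463, 'origin': array([0.22268317, 0.58830239, 0.37345939]), 'orientation': array([2.87983548e+00, 2.84194561e-04, 1.10405036e+00])}
```

View pics/a_scene.png

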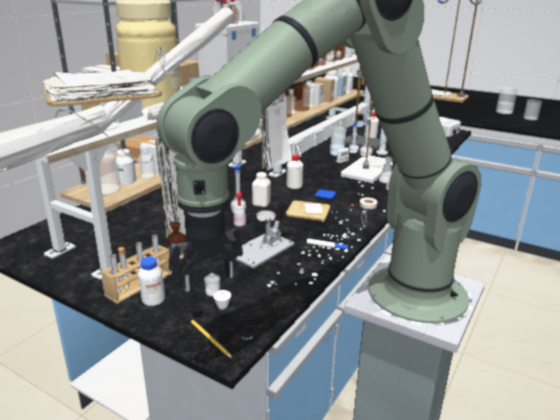

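View pics/a_side.png

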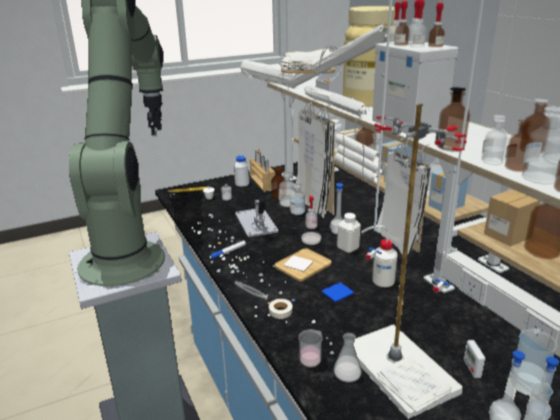

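View pics/a_wrist.png

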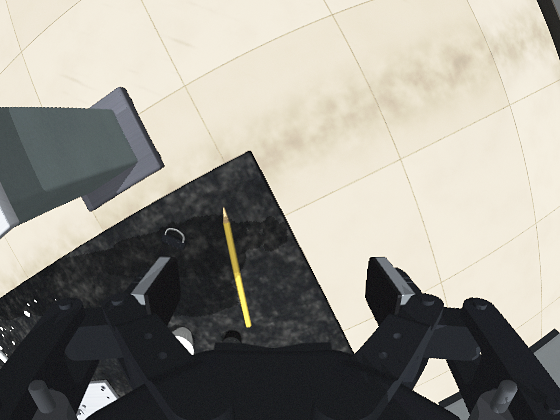

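The scene view shows the jig near (268,245) and the board with the tile near (310,210). The side view shows the jig at (258,220), tile at (299,263) and the blue look-alike at (338,292). The wrist camera is still looking past the bench edge.

```bash
cat > h.py <<'E'
from workcell import bot
import cv2,numpy as np
from scipy.spatial.transform import Rotation as R
def cal(n):
    c=bot.get_calibration(n);f=210/np.tan(np.radians(c["vertical_fov"]/2))
    return c,f,R.from_euler("xyz",c["orientation"]).as_matrix(),np.array(c["origin"])
def rays(n,uv,C=None):
    c,f,M,o=C or cal(n);uv=np.atleast_2d(uv).astype(float)
    x=uv[:,0]-c["cx"];y=uv[:,1]-c["cy"]
    if n=="wrist":
        r=np.hypot(x,y)+1e-9;th=r/f
        d=np.stack([np.sin(th)*x/r,np.sin(th)*y/r,np.cos(th)],1)
    else: d=np.stack([x/f,y/f,np.ones_like(x)],1)
    return o,d@M.T,d
def onplane(n,uv,z,C=None):
    o,w,_=rays(n,uv,C);return o+w*((z-o[2])/w[:,2])[:,None]
def bydepth(n,uv,dep,C=None):
    o,w,d=rays(n,uv,C);uv=np.atleast_2d(uv).astype(int)
    D=dep[uv[:,1],uv[:,0]];return o+w*(D/d[:,2])[:,None]
def project(n,P,C=None):
    c,f,M,o=C or cal(n);p=(np.atleast_2d(P)-o)@M
    if n=="wrist":
        r=np.hypot(p[:,0],p[:,1])+1e-12;th=np.arctan2(r,p[:,2]);return np.stack([c["cx"]+f*th*p[:,0]/r,c["cy"]+f*th*p[:,1]/r],1)
    return np.stack([c["cx"]+f*p[:,0]/p[:,2],c["cy"]+f*p[:,1]/p[:,2]],1)
def st():
    s=bot.observe();print({k:np.round(s[k],4).tolist() for k in("clock","qpos","position","tool_rot","force","grip_width")})
    return s
E
python3 - <<'E'
from h import *
for n in("side","scene"):
    p,d=bot.grab_frame(n)
    for t in("tile_center","nest","handle_pivot","handle_grip","clamp_pad","weighing_bottle","crucible","dropper_bottle","square_bottle"):
        r=bot.tip_of(n,t)[:2]
        for q in r:
            rc=q["centre"];uv=[rc[1],rc[0]]
            z={"tile_center":.0155,"nest":.0155,"handle_pivot":.045}.get(t,0)
            try: bd=np.round(bydepth(n,uv,d),3)
            except Exception: bd=None
            print(n,t,round(q["score"],2),np.round(uv,1),"plane",np.round(onplane(n,uv,z)[0],4),"depth",bd)
E
```

```text
side tile_center 0.76 [298.8 262.7] plane [ 0.4909 -0.2993  0.0155] depth [[ 0.492 -0.298  0.015]]
side tile_center 0.71 [337.7 293.6] plane [ 0.5092 -0.495   0.0155] depth [[ 0.519 -0.48   0.003]]
side nest 0.67 [251.4 216.3] plane [0.4907 0.071  0.0155] depth [[0.495 0.081 0.01 ]]
side nest 0.33 [260.6 206. ] plane [0.5582 0.1362 0.0155] depth [[ 0.475 -0.054  0.114]]
side handle_pivot 0.9 [260.6 220.8] plane [ 0.4825 -0.0324  0.045 ] depth [[ 0.482 -0.034  0.046]]
side handle_grip 0.53 [260.5 204.6] plane [0.5763 0.1784 0.    ] depth [[ 0.47  -0.065  0.125]]
side handle_grip 0.36 [350.3 246.9] plane [ 0.702  -0.2719  0.    ] depth [[ 0.678 -0.306  0.024]]
side weighing_bottle 0.69 [254.  219.8] plane [0.4993 0.0681 0.    ] depth [[0.476 0.013 0.03 ]]
side weighing_bottle 0.54 [228.8 197.6] plane [0.4896 0.3042 0.    ] depth [[0.483 0.286 0.009]]
side crucible 0.51 [208.4 197.5] plane [ 0.4156  0.3466 -0.    ] depth [[0.41  0.328 0.009]]
side crucible 0.25 [255.  217.7] plane [0.5097 0.0824 0.    ] depth [[0.479 0.008 0.04 ]]
side dropper_bottle 0.55 [311.  224.7] plane [ 0.6666 -0
[... 825 characters left out ...]

scene clamp_pad 0.41 [261.4 222. ] plane [ 0.6008 -0.1208  0.    ] depth [[0.495 0.039 0.097]]
scene clamp_pad 0.4 [314.4 207.3] plane [ 0.5007 -0.3329  0.    ] depth [[-0.274  1.204  0.803]]
scene weighing_bottle 0.56 [210.8 289.1] plane [0.4908 0.3034 0.    ] depth [[0.471 0.327 0.021]]
scene dropper_bottle 0.67 [279.3 209. ] plane [ 0.604  -0.2475  0.    ] depth [[ 0.477 -0.037  0.116]]
scene dropper_bottle 0.53 [239.6 225.1] plane [ 0.6516 -0.059   0.    ] depth [[ 0.65  -0.057  0.001]]
scene square_bottle 0.93 [261.3 203.1] plane [ 0.6895 -0.2549  0.    ] depth [[ 0.683 -0.245  0.006]]
scene square_bottle 0.39 [314.2 209.1] plane [ 0.4939 -0.3184  0.    ] depth [[ 0.48  -0.292  0.014]]
```

```bash
python3 -m inch '[{"dx":-38,"dy":-31},{"dx":-38,"dy":-31},{"dx":-38,"dy":-31},{"dx":-38,"dy":-31},{"dx":-38,"dy":-31},{"dx":-38,"dy":-31},{"dx":-38,"dy":-31},{"dx":-38,"dy":-31},{"dx":-38,"dy":-31}]'; python3 -m inch '[{"rz":0.14},{"rz":0.14},{"rz":0.14},{"rz":0.14},{"rz":0.14},{"rz":0.14},{"rz":0.14},{"rz":0.12},{},{}]'
```

```text
schema error: expected keys dx, dy, dz, rx, ry, rz, hand
schema error: expected keys dx, dy, dz, rx, ry, rz, hand
```

```bash
python3 - <<'E'
from h import *
st();C=cal("wrist");p,d=bot.grab_frame("wrist");cv2.imwrite("pics/b_wrist.png",p[:,:,::-1]);np.savez("b.npz",p=p,d=d)
import pickle;pickle.dump(C,open("b.pkl","wb"))
for t in("nest","handle_pivot","handle_grip","clamp_pad","stop_pins","jig"):
    for q in bot.tip_of("wrist",t)[:2]:
        rc=q["centre"];uv=[rc[1],rc[0]];z={"nest":.0155,"handle_pivot":.045}.get(t,0)
        print(t,round(q["score"],2),np.round(uv,1),np.round(onplane("wrist",uv,z,C)[0],4),np.round(bydepth("wrist",uv,d,C),3))
E
```

```text
{'clock': 1.15, 'qpos': [-1.1752, 0.5214, -0.0363, 1.5995, 0.0212, 1.0211, -0.1129], 'position': [0.2807, 0.5584, 0.2313], 'tool_rot': [-3.1415, -0.0, 2.6757], 'force': [0.7692, 0.8872, 0.4617], 'grip_width': 0.0855}
nest 0.85 [ 98.3 406.5] [0.5005 0.0852 0.0155] [[0.504 0.08  0.012]]
jig 0.79 [ 97.4 402.5] [0.5022 0.0713 0.    ] [[0.494 0.087 0.011]]
```

View pics/b_wrist.png

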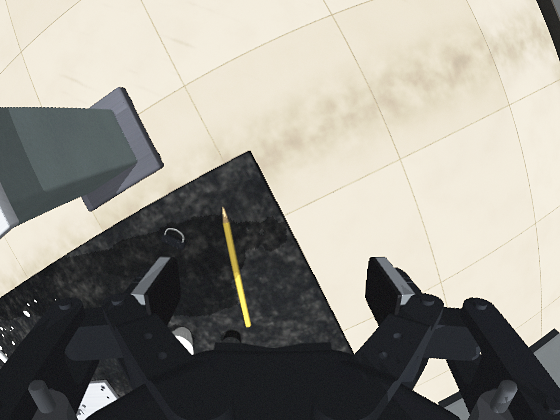

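```bash
python3 -m inch '[{"dx":-38,"dy":-31,"dz":0,"rx":0,"ry":0,"rz":0,"hand":-1},{"dx":-38,"dy":-31,"dz":0,"rx":0,"ry":0,"rz":0,"hand":-1},{"dx":-38,"dy":-31,"dz":0,"rx":0,"ry":0,"rz":0,"hand":-1},{"dx":-38,"dy":-31,"dz":0,"rx":0,"ry":0,"rz":0,"hand":-1},{"dx":-38,"dy":-31,"dz":0,"rx":0,"ry":0,"rz":0,"hand":-1},{"dx":-38,"dy":-31,"dz":0,"rx":0,"ry":0,"rz":0,"hand":-1},{"dx":-38,"dy":-31,"dz":0,"rx":0,"ry":0,"rz":0,"hand":-1},{"dx":-38,"dy":-31,"dz":0,"rx":0,"ry":0,"rz":0,"hand":-1},{"dx":-38,"dy":-31,"dz":0,"rx":0,"ry":0,"rz":0,"hand":-1}]' 20; python3 -m inch '[{"dx":0,"dy":0,"dz":0,"rx":0,"ry":0,"rz":0.14,"hand":-1},{"dx":0,"dy":0,"dz":0,"rx":0,"ry":0,"rz":0.14,"hand":-1},{"dx":0,"dy":0,"dz":0,"rx":0,"ry":0,"rz":0.14,"hand":-1},{"dx":0,"dy":0,"dz":0,"rx":0,"ry":0,"rz":0.14,"hand":-1},{"dx":0,"dy":0,"dz":0,"rx":0,"ry":0,"rz":0.14,"hand":-1},{"dx":0,"dy":0,"dz":0,"rx":0,"ry":0,"rz":0.14,"hand":-1},{"dx":0,"dy":0,"dz":0,"rx":0,"ry":0,"rz":0.14,"hand":-1},{"dx":0,"dy":0,"dz":0,"rx":0,"ry":0,"rz":0.14,"hand":-1},{"dx":0,"dy":0,"dz":0,"rx":0,"ry":0,"rz":0,"hand":-1},{"dx":0,"dy":0,"dz":0,"rx":0,"ry":0,"rz":0,"hand":-1}]'
```

```text
clock: 2.4
position: [0.4615, 0.1536, 0.2316]
tool_rot: [3.141, 0.0, 2.676]
force: [0.3, 1.2, 0.6]
grip_width: 0.0856
clock: 3.4
position: [0.4609, 0.1557, 0.2313]
tool_rot: [3.141, 0.0, 1.56]
force: [-0.2, 0.0, 0.7]
grip_width: 0.0855
```

```bash
python3 - <<'E'
from h import *
st();C=cal("wrist");p,d=bot.grab_frame("wrist");cv2.imwrite("pics/c_wrist.png",p[:,:,::-1])
import pickle;pickle.dump((C,p,d),open("c.pkl","wb"))
for t in("nest","handle_pivot","handle_grip","clamp_pad","stop_pins","jig"):
    for q in bot.tip_of("wrist",t)[:2]:
        rc=q["centre"];uv=[rc[1],rc[0]];z={"nest":.0155,"handle_pivot":.045}.get(t,0)
        print(t,round(q["score"],2),np.round(uv,1),np.round(onplane("wrist",uv,z,C)[0],4),np.round(bydepth("wrist",uv,d,C),3))
E
```

```text
{'clock': 3.4, 'qpos': [-0.6988, 0.3136, 0.3145, 1.9678, -0.1242, 0.8784, -0.3296], 'position': [0.4609, 0.1557, 0.2313], 'tool_rot': [3.1415, 0.0, 1.5604], 'force': [-0.1809, 0.0232, 0.72], 'grip_width': 0.0855}
nest 0.61 [305.9 248. ] [0.5002 0.0791 0.0155] [[0.501 0.078 0.012]]
nest 0.23 [305.4 242.1] [0.4995 0.0866 0.0155] [[0.5   0.085 0.011]]
handle_pivot 0.65 [290.9 331.9] [ 0.4821 -0.0212  0.045 ] [[ 0.482 -0.016  0.053]]
handle_pivot 0.44 [302.2 315.7] [0.4952 0.0028 0.045 ] [[0.491 0.034 0.091]]
clamp_pad 0.73 [302.9 317.1] [ 0.5008 -0.0295  0.    ] [[0.491 0.035 0.096]]
clamp_pad 0.3 [306.  241.8] [0.5018 0.0811 0.    ] [[0.5   0.086 0.013]]
jig 0.83 [305.  239.8] [0.5005 0.0838 0.    ] [[0.499 0.088 0.012]]
```

View pics/c_wrist.png

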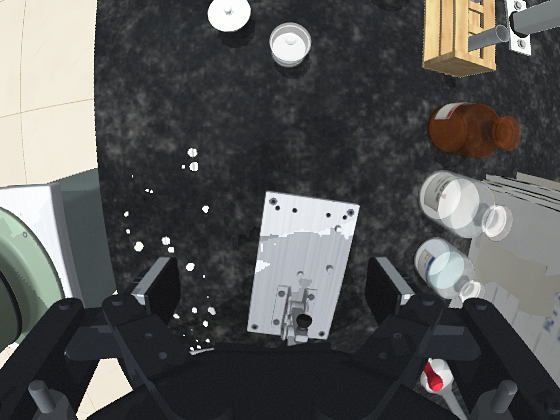

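The wrist view shows the jig plate, with top corners near (266,192) and (359,205). The clamp is at (300,310), and pins show at about (338,230), (330,268) and (299,274). I'll enlarge it to fit the jig pose.

```bash
python3 - <<'E'
import pickle,cv2
C,p,d=pickle.load(open("c.pkl","rb"))
cv2.imwrite("pics/c_zoom.png",cv2.resize(p[180:350,230:370,::-1],None,fx=3.5,fy=3.5,interpolation=cv2.INTER_CUBIC))
E
```

```text
(no output)
```

View pics/c_zoom.png

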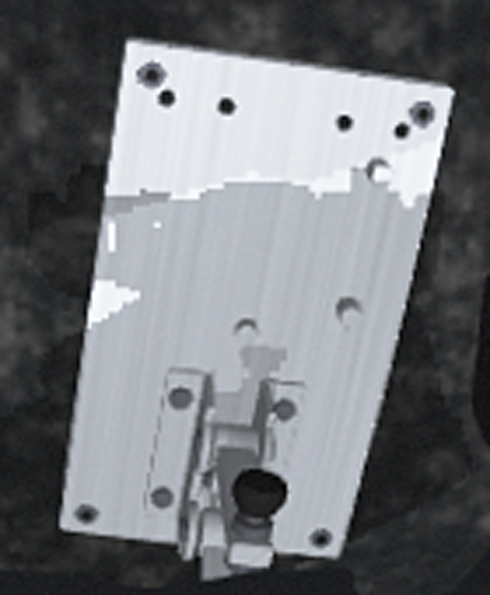

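```bash
python3 - <<'E'
from h import *
import pickle
from scipy.optimize import least_squares
C,p,d=pickle.load(open("c.pkl","rb"))
z2p=lambda a:(np.array(a,float)+.5)/3.5-.5+[230,180]
uv=z2p([(128,40),(453,90),(61,528),(341,557)])
J=np.array([(-56,57,12),(56,57,12),(-56,-137,12),(56,-137,12)])/1e3
T=lambda q,J:np.c_[q[0]+np.cos(q[2])*J[:,0]-np.sin(q[2])*J[:,1],q[1]+np.sin(q[2])*J[:,0]+np.cos(q[2])*J[:,1],J[:,2]+q[3] if len(q)>3 else J[:,2]]
for q0 in([.49,.08,-.05],[.49,.08,-.05,0]):
    r=least_squares(lambda q:(project("wrist",T(q,J),C)-uv).ravel(),q0);print(r.x,np.round(r.fun,1))
q=r.x
P=np.array([(34,26,22),(34,-26,22),(0,-39,18),(0,-39,12),(0,-105,45),(0,-12,15)])/1e3
pp=project("wrist",T(q,P),C);print(np.round((pp-[230,180]+.5)*3.5,0))
g=onplane("wrist",z2p([(378,166),(348,302),(246,322)]),.021,C);print(g)
E
```

```text
[ 0.50021503  0.08286256 -0.15270382] [-0.6 -0.1  1.1 -0.7 -0.6  0.8  0.1  0.6]
[ 0.50054149  0.08138922 -0.15304679 -0.00384055] [-0.2  0.5  0.5 -0.3 -0.1 -0.  -0.2 -0.3]
[[382. 177.]
 [351. 317.]
 [248. 334.]
 [247. 327.]
 [221. 530.]
 [261. 261.]]
[[0.53618529 0.10642693 0.021     ]
 [0.52835621 0.05733851 0.021     ]
 [0.49320172 0.0506999  0.021     ]]
```

```bash
python3 -m inch '[{"dx":-49,"dy":3,"dz":0,"rx":0,"ry":0,"rz":0,"hand":-1},{"dx":-49,"dy":3,"dz":0,"rx":0,"ry":0,"rz":0,"hand":-1},{"dx":-49,"dy":3,"dz":0,"rx":0,"ry":0,"rz":0,"hand":-1},{"dx":-49,"dy":3,"dz":0,"rx":0,"ry":0,"rz":0,"hand":-1},{"dx":-49,"dy":3,"dz":0,"rx":0,"ry":0,"rz":0,"hand":-1},{"dx":-49,"dy":3,"dz":0,"rx":0,"ry":0,"rz":0,"hand":-1},{"dx":-49,"dy":3,"dz":0,"rx":0,"ry":0,"rz":0,"hand":-1},{"dx":-49,"dy":3,"dz":0,"rx":0,"ry":0,"rz":0,"hand":-1},{"dx":-49,"dy":3,"dz":0,"rx":0,"ry":0,"rz":0,"hand":-1},{"dx":0,"dy":0,"dz":0,"rx":0,"ry":0,"rz":0,"hand":-1}]'
python3 - <<'E'
from h import *
st();C=cal("wrist");p,d=bot.grab_frame("wrist");cv2.imwrite("pics/d_wrist.png",p[:,:,::-1])
r=bot.trace("wrist","tile_center")
import pickle;pickle.dump((C,p,d,r),open("d.pkl","wb"))
for q in r[:3]:
    m=q["region"].astype(np.uint8);cs,_=cv2.findContours(m,0,1);c=max(cs,key=cv2.contourArea)[:,0]
    W=onplane("wrist",c,.019,C)[:,:2]
    rect=cv2.minAreaRect((W*1e4).astype(np.float32));print(round(q["score"],2),q["box"],np.array(rect[0])/1e4,np.array(rect[1])/10,rect[2])
E
```

```text
clock: 4.75
position: [0.4798, -0.2925, 0.2314]
tool_rot: [-3.141, 0.003, 1.549]
force: [-0.7, 1.1, 0.4]
grip_width: 0.0852
{'clock': 4.75, 'qpos': [0.1196, 0.4541, 0.4446, 1.7881, -0.2307, 0.9498, 0.6379], 'position': [0.4798, -0.2925, 0.2314], 'tool_rot': [-3.1414, 0.0031, 1.549], 'force': [-0.7216, 1.0765, 0.4446], 'grip_width': 0.0852}
0.94 [281.0, 290.6, 331.4, 336.0] [ 0.52175444 -0.45988066] [67.64749756 60.75713501] 7.253799915313721
0.56 [238.3, 148.2, 316.4, 228.5] [ 0.48807051 -0.29702847] [60.75996094 70.23060303] 33.994720458984375
```

View pics/d_wrist.png

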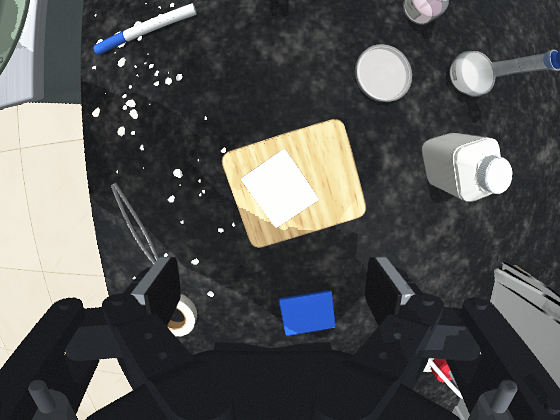

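The white tile is at about (280,188) on the board, and the blue look-alike is at (307,313). I'll refine the white tile's pose with a threshold.

```bash
python3 - <<'E'
from h import *
import pickle
from scipy.optimize import least_squares
C,p,d,r=pickle.load(open("d.pkl","rb"))
h=cv2.cvtColor(p,cv2.COLOR_RGB2HSV);m=((h[...,1]<30)&(h[...,2]>190)).astype(np.uint8);mm=np.zeros_like(m);mm[140:240,225:335]=m[140:240,225:335]
n,l,s,c=cv2.connectedComponentsWithStats(mm);k=1+np.argmax(s[1:,4]);mm=(l==k).astype(np.uint8);print(s[k])
cs,_=cv2.findContours(mm,0,1);ct=max(cs,key=cv2.contourArea)
W=onplane("wrist",ct[:,0],.019,C)[:,:2];rect=cv2.minAreaRect((W*1e4).astype(np.float32));print(np.array(rect[0])/1e4,np.array(rect[1])/10,rect[2],np.radians(rect[2]))
B=onplane("wrist",[[222,156],[343,119],[366,214],[262,248]],.012,C);print(np.round(B,4))
print(bydepth("wrist",[[280,188],[270,185],[290,190],[340,200],[350,160]],d,C).round(4))
cv2.imwrite("pics/d_zoom.png",cv2.resize(p[110:260,210:380,::-1],None,fx=4,fy=4))
E
```

```text
[ 241  149   78   79 3281]
[ 0.48793965 -0.29739106] [59.87232666 69.8008606 ] 33.22533416748047 0.5798914762979033
[[ 0.4243 -0.2596  0.012 ]
 [ 0.5604 -0.2203  0.012 ]
 [ 0.5905 -0.331   0.012 ]
 [ 0.4659 -0.3703  0.012 ]]
[[ 0.4884 -0.2964  0.0195]
 [ 0.4774 -0.293   0.0186]
 [ 0.4995 -0.2991  0.0189]
 [ 0.5578 -0.3131  0.013 ]
 [ 0.5688 -0.2667  0.012 ]]
```

View pics/d_zoom.png

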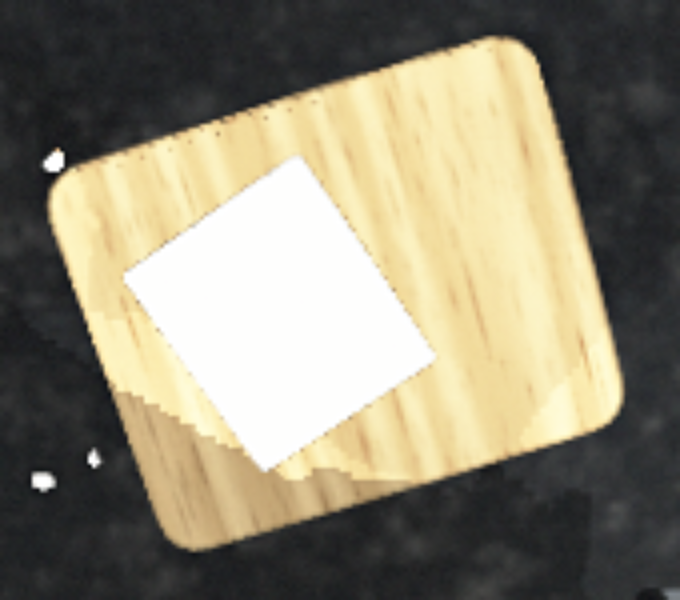

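```bash
python3 -m inch '[{"dx":5,"dy":1.5,"dz":0,"rx":0,"ry":0,"rz":0,"hand":-1},{"dx":0,"dy":0,"dz":0,"rx":0,"ry":0,"rz":-0.14,"hand":-1},{"dx":0,"dy":0,"dz":0,"rx":0,"ry":0,"rz":-0.14,"hand":-1},{"dx":0,"dy":0,"dz":0,"rx":0,"ry":0,"rz":-0.14,"hand":-1},{"dx":0,"dy":0,"dz":0,"rx":0,"ry":0,"rz":-0.14,"hand":-1},{"dx":0,"dy":0,"dz":40,"rx":0,"ry":0,"rz":-0.042,"hand":-1},{"dx":0,"dy":0,"dz":45,"rx":0,"ry":0,"rz":0,"hand":-1},{"dx":0,"dy":0,"dz":45,"rx":0,"ry":0,"rz":0,"hand":-1},{"dx":0,"dy":0,"dz":40,"rx":0,"ry":0,"rz":0,"hand":-1},{"dx":0,"dy":0,"dz":0,"rx":0,"ry":0,"rz":0,"hand":-1}]'
python3 - <<'E'
from h import *
s=st();C=cal("wrist");p,d=bot.grab_frame("wrist");cv2.imwrite("pics/e_wrist.png",p[:,:,::-1])
h=cv2.cvtColor(p,cv2.COLOR_RGB2HSV);m=((h[...,1]<30)&(h[...,2]>190)).astype(np.uint8)
n,l,ss,c=cv2.connectedComponentsWithStats(m);k=1+np.argmax(ss[1:,4]);mm=(l==k).astype(np.uint8);print(ss[k])
cs,_=cv2.findContours(mm,0,1);ct=max(cs,key=cv2.contourArea)
W=onplane("wrist",ct[:,0],.019,C)[:,:2];rect=cv2.minAreaRect((W*1e4).astype(np.float32));print(np.array(rect[0])/1e4,np.array(rect[1])/10,rect[2],np.radians(rect[2]))
E
```

```text
clock: 5.85
position: [0.4811, -0.2778, 0.0575]
tool_rot: [-3.138, -0.006, 2.16]
force: [-0.1, 1.0, 0.5]
grip_width: 0.0855
{'clock': 5.85, 'qpos': [0.2721, 0.6766, 0.2043, 1.9115, -0.2336, 0.5835, 1.2188], 'position': [0.4811, -0.2778, 0.0575], 'tool_rot': [-3.1383, -0.0063, 2.1604], 'force': [-0.0845, 1.0168, 0.5268], 'grip_width': 0.0855}
[ 213  215  101  102 9706]
[ 0.48779351 -0.29735645] [59.44451294 69.47611084] 33.44487380981445 0.5837231658952821
```

View pics/e_wrist.png

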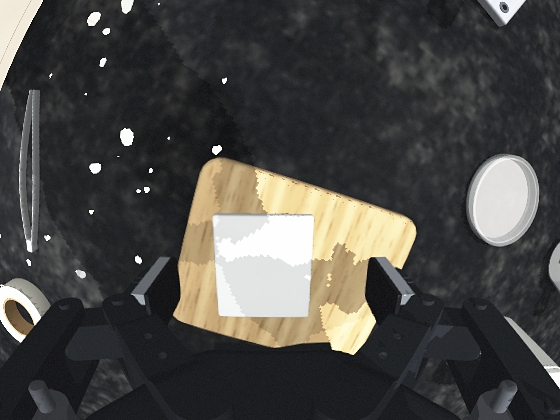

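The tile is at (263,265), squarely between the open jaws. Now checking whether the arm has settled.

```bash
python3 -m inch '[{"dx":0,"dy":0,"dz":0,"rx":0,"ry":0,"rz":0,"hand":-1},{"dx":0,"dy":0,"dz":0,"rx":0,"ry":0,"rz":0,"hand":-1}]'
python3 - <<'E'
from h import *
s=st();M=R.from_euler("xyz",s["tool_rot"]).as_matrix()
c=np.array([.4878,-.2974]);y=s["tool_rot"][2];tgt=c+.012*np.array([np.cos(2.153),np.sin(2.153)])
print(tgt,"tool delta mm",M.T@np.r_[tgt-s["position"][:2],.0085-s["position"][2]]*1e3, R.from_matrix(M.T@R.from_euler("xyz",[np.pi,0,2.153]).as_matrix()).as_rotvec())
E
```

```text
clock: 6.1
position: [0.4842, -0.281, 0.0636]
tool_rot: [3.14, 0.003, 2.158]
force: [0.4, 0.2, -0.1]
grip_width: 0.0852
{'clock': 6.1, 'qpos': [0.2726, 0.6675, 0.2075, 1.9073, -0.2328, 0.5866, 1.2186], 'position': [0.4842, -0.281, 0.0636], 'tool_rot': [3.1398, 0.0027, 2.1584], 'force': [0.4154, 0.1632, -0.1337], 'grip_width': 0.0852}
[ 0.48120161 -0.28737696] tool delta mm [-3.47382804 -6.1506421  55.10456698] [0.00183559 0.00267954 0.00536597]
```

```bash
python3 -m inch '[{"dx":-3.5,"dy":-6,"dz":15,"rx":0,"ry":0,"rz":0.005,"hand":-1},{"dx":0,"dy":0,"dz":15,"rx":0,"ry":0,"rz":0,"hand":-1},{"dx":0,"dy":0,"dz":0,"rx":0,"ry":0,"rz":0,"hand":-1},{"dx":0,"dy":0,"dz":0,"rx":0,"ry":0,"rz":0,"hand":-1},{"dx":0,"dy":0,"dz":0,"rx":0,"ry":0,"rz":0,"hand":-1},{"dx":0,"dy":0,"dz":0,"rx":0,"ry":0,"rz":0,"hand":-1}]'
python3 - <<'E'
from h import *
s=st();M=R.from_euler("xyz",s["tool_rot"]).as_matrix()
tgt=np.array([.4812,-.2874])
print(tgt,"tool delta mm",M.T@np.r_[tgt-s["position"][:2],.0085-s["position"][2]]*1e3, R.from_matrix(M.T@R.from_euler("xyz",[np.pi,0,2.153]).as_matrix()).as_rotvec())
E
```

```text
clock: 6.7
position: [0.4801, -0.2872, 0.0317]
tool_rot: [3.141, 0.0, 2.153]
force: [0.6, -0.0, -0.5]
grip_width: 0.0857
{'clock': 6.7, 'qpos': [0.3002, 0.7211, 0.1874, 1.9137, -0.2466, 0.5283, 1.2377], 'position': [0.4801, -0.2872, 0.0317], 'tool_rot': [3.1413, 0.0005, 2.1528], 'force': [0.6, -0.0202, -0.4586], 'grip_width': 0.0857}
[ 0.4812 -0.2874] tool delta mm [-0.79923958  0.77033347 23.17975765] [ 0.00031484  0.00047306 -0.00020514]
```

```bash
python3 -m inch '[{"dx":-0.8,"dy":0.8,"dz":12,"rx":0,"ry":0,"rz":0,"hand":-1},{"dx":0,"dy":0,"dz":11,"rx":0,"ry":0,"rz":0,"hand":-1},{"dx":0,"dy":0,"dz":0,"rx":0,"ry":0,"rz":0,"hand":-1},{"dx":0,"dy":0,"dz":0,"rx":0,"ry":0,"rz":0,"hand":-1},{"dx":0,"dy":0,"dz":0,"rx":0,"ry":0,"rz":0,"hand":-1}]' 25;python3 -m inch '[{"dx":0,"dy":0,"dz":0,"rx":0,"ry":0,"rz":0,"hand":-0.6},{"dx":0,"dy":0,"dz":0,"rx":0,"ry":0,"rz":0,"hand":-0.6},{"dx":0,"dy":0,"dz":0,"rx":0,"ry":0,"rz":0,"hand":-0.6}]';python3 -m inch '[{"dx":0,"dy":0,"dz":0,"rx":0,"ry":0,"rz":0,"hand":1},{"dx":0,"dy":0,"dz":0,"rx":0,"ry":0,"rz":0,"hand":1},{"dx":0,"dy":0,"dz":0,"rx":0,"ry":0,"rz":0,"hand":1},{"dx":0,"dy":0,"dz":0,"rx":0,"ry":0,"rz":0,"hand":1},{"dx":0,"dy":0,"dz":0,"rx":0,"ry":0,"rz":0,"hand":1}]'
```

```text
clock: 7.2
position: [0.481, -0.2874, 0.0084]
tool_rot: [-3.142, 0.0, 2.153]
force: [0.3, -0.1, -0.2]
grip_width: 0.0857
clock: 7.5
position: [0.4811, -0.2874, 0.0085]
tool_rot: [3.141, 0.0, 2.153]
force: [0.5, -0.0, 0.9]
grip_width: 0.0686
clock: 8.0
position: [0.4811, -0.2873, 0.0086]
tool_rot: [3.141, 0.0, 2.153]
force: [-0.8, 0.9, 5.9]
grip_width: 0.059
```

```bash
python3 - <<'E'
from h import *
s=st();p,d=bot.grab_frame("wrist");cv2.imwrite("pics/f_wrist.png",p[:,:,::-1])
E
```

```text
{'clock': 8.0, 'qpos': [0.3107, 0.7615, 0.1723, 1.9134, -0.2556, 0.4874, 1.2449], 'position': [0.4811, -0.2873, 0.0086], 'tool_rot': [3.1414, 0.0002, 2.1528], 'force': [-0.8307, 0.9109, 5.874], 'grip_width': 0.059}
```

View pics/f_wrist.png

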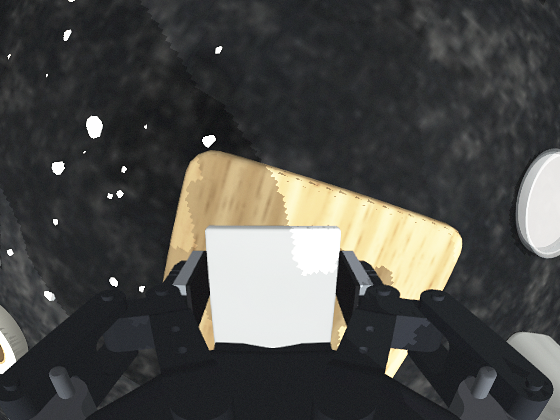

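The tile is gripped (opening 59 mm), with the fingertips just touching the board at TCP z 0.0086. Now I'll lift it and carry it over the clamp to the open side of the jig.

```bash
python3 -m inch '[{"dx":0,"dy":0,"dz":-5,"rx":0,"ry":0,"rz":0,"hand":1},{"dx":0,"dy":0,"dz":-20,"rx":0,"ry":0,"rz":0,"hand":1},{"dx":0,"dy":0,"dz":-42,"rx":0,"ry":0,"rz":0,"hand":1},{"dx":0,"dy":0,"dz":-42,"rx":0,"ry":0,"rz":0,"hand":1},{"dx":0,"dy":0,"dz":-42,"rx":0,"ry":0,"rz":0,"hand":1},{"dx":0,"dy":0,"dz":-42,"rx":0,"ry":0,"rz":0,"hand":1}]' 30; python3 -m inch '[{"dx":36,"dy":24,"dz":0,"rx":0,"ry":0,"rz":0,"hand":1},{"dx":36,"dy":24,"dz":0,"rx":0,"ry":0,"rz":0,"hand":1},{"dx":36,"dy":24,"dz":0,"rx":0,"ry":0,"rz":0,"hand":1},{"dx":36,"dy":24,"dz":0,"rx":0,"ry":0,"rz":0,"hand":1},{"dx":36,"dy":24,"dz":0,"rx":0,"ry":0,"rz":0,"hand":1},{"dx":36,"dy":24,"dz":0,"rx":0,"ry":0,"rz":0,"hand":1},{"dx":36,"dy":24,"dz":0,"rx":0,"ry":0,"rz":0,"hand":1},{"dx":36,"dy":24,"dz":0,"rx":0,"ry":0,"rz":0,"hand":1},{"dx":37.8,"dy":22.3,"dz":0,"rx":0,"ry":0,"rz":0,"hand":1}]';python3 -m inch '[{"dx":0,"dy":0,"dz":0,"rx":0,"ry":0,"rz":0.14,"hand":1},{"dx":0,"dy":0,"dz":0,"rx":0,"ry":0,"rz":0.14,"hand":1},{"dx":0,"dy":0,"dz":0,"rx":0,"ry":0,"rz":0.14,"hand":1},{"dx":0,"dy":0,"dz":0,"rx":0,"ry":0,"rz":0.14,"hand":1},{"dx":0,"dy":0,"dz":0,"rx":0,"ry":0,"rz":0.14,"hand":1},{"dx":0,"dy":0,"dz":0,"rx":0,"ry":0,"rz":0.035,"hand":1},{"dx":0,"dy":0,"dz":0,"rx":0,"ry":0,"rz":0,"hand":1},{"dx":0,"dy":0,"dz":0,"rx":0,"ry":0,"rz":0,"hand":1},{"dx":0,"dy":0,"dz":0,"rx":0,"ry":0,"rz":0,"hand":1}]'
cat > look.py <<'E'
from h import *
import sys,pickle
def jigtcp(s,nest,jy):
    e=np.array([[np.cos(jy),-np.sin(jy)],[np.sin(jy),np.cos(jy)]])
    return (s["position"][:2]-nest)@e*1e3
name=sys.argv[1]
s=st();C=cal("wrist");p,d=bot.grab_frame("wrist");cv2.imwrite(f"pics/{name}.png",p[:,:,::-1]);pickle.dump((C,p,d,s),open(name+".pkl","wb"))
print("TCP in jig mm",jigtcp(s,np.array([.4998,.0835]),-.153).round(1))
E
python3 look.py g
```

```text
clock: 8.65
position: [0.4806, -0.2872, 0.2034]
tool_rot: [3.142, 0.0, 2.153]
force: [0.9, -0.4, -1.8]
grip_width: 0.0588
clock: 9.55
position: [0.4807, 0.1043, 0.2017]
tool_rot: [3.141, 0.0, 2.153]
force: [1.2, -0.1, -1.0]
grip_width: 0.0591
clock: 10.45
position: [0.4809, 0.1026, 0.2014]
tool_rot: [3.142, -0.0, 1.419]
force: [-0.4, -0.5, -1.3]
grip_width: 0.0586
{'clock': 10.45, 'qpos': [-0.6318, 0.3733, 0.3867, 1.9907, -0.1908, 0.8121, -0.2891], 'position': [0.4809, 0.1026, 0.2014], 'tool_rot': [3.1416, -0.0001, 1.4189], 'force': [-0.4312, -0.55, -1.2973], 'grip_width': 0.0586}
TCP in jig mm [-21.6  16. ]
```

View pics/g.png

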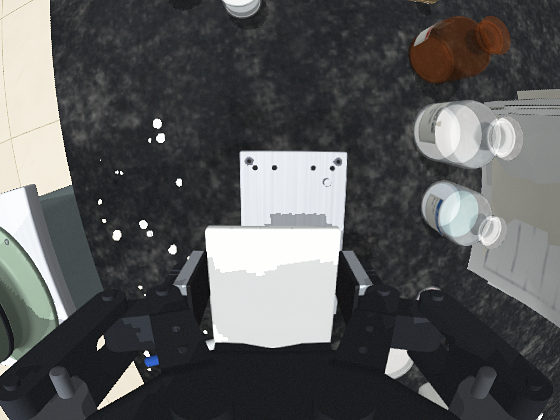

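The tile is held above the jig. The plate's far corners are at (240,152) and (347,152), the pin at (327,182), and the plate is square to the picture. Checking the nest estimate.

```bash
python3 - <<'E'
from h import *
import pickle
C,p,d,s=pickle.load(open("g.pkl","rb"))
cv2.imwrite("pics/g_zoom.png",cv2.resize(p[145:235,230:355,::-1],None,fx=6,fy=6,interpolation=cv2.INTER_CUBIC))
jy=-.153;e=np.array([[np.cos(jy),-np.sin(jy)],[np.sin(jy),np.cos(jy)]])
J=np.array([(-56,57,12),(56,57,12),(34,26,22),(34,26,12)])/1e3
P=np.c_[J[:,:2]@e.T+[.4998,.0835],J[:,2]]
print(((project("wrist",P,C)-[230,145]+.5)*6).round())
E
```

```text
[[ 54.  34.]
 [706.  39.]
 [585. 223.]
 [576. 213.]]
```

View pics/g_zoom.png

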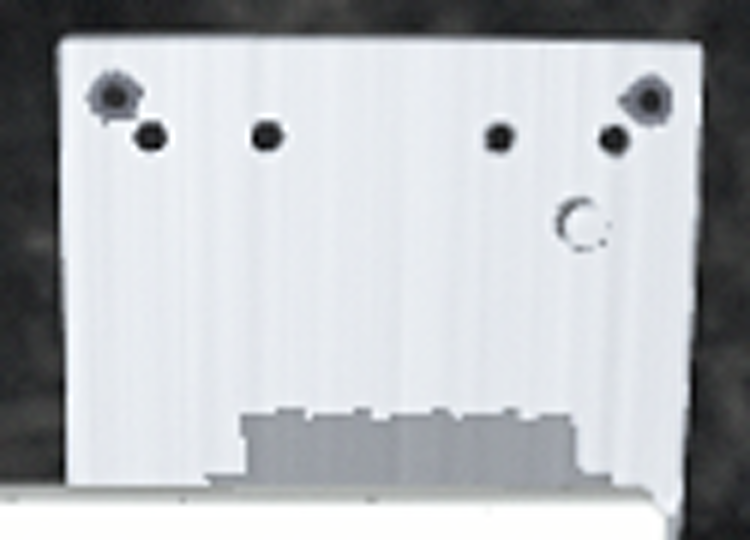

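```bash
python3 -m inch '[{"dx":0,"dy":0,"dz":40,"rx":0,"ry":0,"rz":0,"hand":1},{"dx":0,"dy":0,"dz":40,"rx":0,"ry":0,"rz":0,"hand":1},{"dx":0,"dy":0,"dz":40,"rx":0,"ry":0,"rz":0,"hand":1},{"dx":0,"dy":0,"dz":40,"rx":0,"ry":0,"rz":0,"hand":1},{"dx":0,"dy":0,"dz":20,"rx":0,"ry":0,"rz":0,"hand":1},{"dx":0,"dy":0,"dz":5,"rx":0,"ry":0,"rz":0,"hand":1},{"dx":0,"dy":0,"dz":0,"rx":0,"ry":0,"rz":0,"hand":1},{"dx":0,"dy":0,"dz":0,"rx":0,"ry":0,"rz":0,"hand":1},{"dx":0,"dy":0,"dz":0,"rx":0,"ry":0,"rz":0,"hand":1}]'
python3 look.py hh
```

```text
clock: 11.4
position: [0.4816, 0.1029, 0.0175]
tool_rot: [3.14, -0.001, 1.418]
force: [-0.1, 0.8, -1.2]
grip_width: 0.0588
{'clock': 11.4, 'qpos': [-0.4884, 0.69, 0.2118, 2.0913, -0.358, 0.392, -0.1442], 'position': [0.4816, 0.1029, 0.0175], 'tool_rot': [3.1399, -0.001, 1.418], 'force': [-0.0856, 0.8271, -1.244], 'grip_width': 0.0588}
TCP in jig mm [-20.9  16.4]
```

View pics/hh.png

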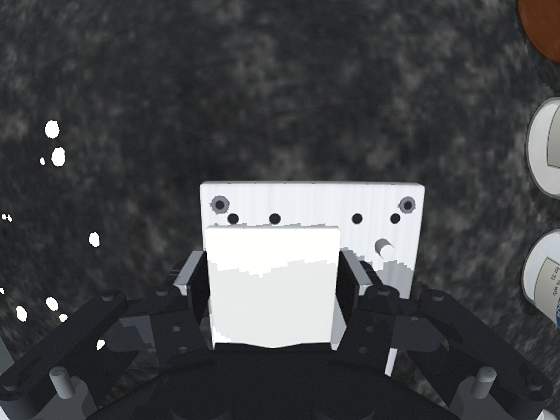

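The tile hangs just above the plate at (273,285), and the +y pin at (385,250) is clear of the finger. Lowering it.

```bash
python3 -m inch '[{"dx":0,"dy":0,"dz":3.5,"rx":0,"ry":0,"rz":0,"hand":1},{"dx":0,"dy":0,"dz":2.5,"rx":0,"ry":0,"rz":0,"hand":1},{"dx":0,"dy":0,"dz":0,"rx":0,"ry":0,"rz":0,"hand":1},{"dx":0,"dy":0,"dz":0,"rx":0,"ry":0,"rz":0,"hand":1},{"dx":0,"dy":0,"dz":0,"rx":0,"ry":0,"rz":0,"hand":1}]';python3 -m inch '[{"dx":0,"dy":0,"dz":1,"rx":0,"ry":0,"rz":0,"hand":1},{"dx":0,"dy":0,"dz":0,"rx":0,"ry":0,"rz":0,"hand":1},{"dx":0,"dy":0,"dz":0,"rx":0,"ry":0,"rz":0,"hand":1}]'
```

```text
clock: 11.95
position: [0.4809, 0.1026, 0.0103]
tool_rot: [3.142, 0.0, 1.418]
force: [0.0, -0.3, -1.4]
grip_width: 0.0583
clock: 12.25
position: [0.4809, 0.1026, 0.0093]
tool_rot: [3.142, 0.0, 1.418]
force: [-0.3, 0.3, 0.2]
grip_width: 0.0587
```

```bash
python3 -m inch '[{"dx":0,"dy":0,"dz":0.5,"rx":0,"ry":0,"rz":0,"hand":1},{"dx":0,"dy":0,"dz":0,"rx":0,"ry":0,"rz":0,"hand":1},{"dx":0,"dy":0,"dz":0,"rx":0,"ry":0,"rz":0,"hand":1}]'
```

```text
clock: 12.55
position: [0.4809, 0.1026, 0.0088]
tool_rot: [-3.142, 0.0, 1.418]
force: [-0.2, 0.3, -0.6]
grip_width: 0.0589
```

```bash
python3 -m inch '[{"dx":0,"dy":0,"dz":0.5,"rx":0,"ry":0,"rz":0,"hand":1},{"dx":0,"dy":0,"dz":0,"rx":0,"ry":0,"rz":0,"hand":1},{"dx":0,"dy":0,"dz":0,"rx":0,"ry":0,"rz":0,"hand":1}]'
```

```text
clock: 12.85
position: [0.4809, 0.1026, 0.0087]
tool_rot: [3.141, -0.0, 1.418]
force: [-1.8, -0.2, 10.1]
grip_width: 0.0586
```

```bash
python3 -m inch '[{"dx":0,"dy":0,"dz":-0.4,"rx":0,"ry":0,"rz":0,"hand":1},{"dx":0,"dy":0,"dz":0,"rx":0,"ry":0,"rz":0,"hand":-0.53},{"dx":0,"dy":0,"dz":0,"rx":0,"ry":0,"rz":0,"hand":-0.53},{"dx":0,"dy":0,"dz":0,"rx":0,"ry":0,"rz":0,"hand":-0.53},{"dx":0,"dy":0,"dz":0,"rx":0,"ry":0,"rz":0,"hand":-0.53}]'; python3 -m inch '[{"dx":0,"dy":0,"dz":-5,"rx":0,"ry":0,"rz":0,"hand":-0.53},{"dx":0,"dy":0,"dz":-25,"rx":0,"ry":0,"rz":0,"hand":-0.53},{"dx":0,"dy":0,"dz":-40,"rx":0,"ry":0,"rz":0,"hand":-0.53},{"dx":0,"dy":0,"dz":-20,"rx":0,"ry":0,"rz":0,"hand":1},{"dx":0,"dy":0,"dz":0,"rx":0,"ry":0,"rz":0,"hand":1},{"dx":0,"dy":0,"dz":0,"rx":0,"ry":0,"rz":0,"hand":1},{"dx":0,"dy":0,"dz":0,"rx":0,"ry":0,"rz":0,"hand":1}]'; python3 look.py i
```

```text
clock: 13.35
position: [0.4809, 0.1026, 0.0086]
tool_rot: [-3.142, 0.0, 1.418]
force: [0.3, 0.1, 0.7]
grip_width: 0.0655
clock: 14.05
position: [0.4805, 0.1026, 0.0981]
tool_rot: [-3.141, 0.0, 1.418]
force: [0.3, 0.3, 0.5]
grip_width: 0.0072
{'clock': 14.05, 'qpos': [-0.5647, 0.543, 0.3115, 2.0687, -0.2965, 0.5726, -0.1972], 'position': [0.4805, 0.1026, 0.0981], 'tool_rot': [-3.1407, 0.0004, 1.4178], 'force': [0.2779, 0.3081, 0.4785], 'grip_width': 0.0072}
TCP in jig mm [-22.   15.9]
```

View pics/i.png

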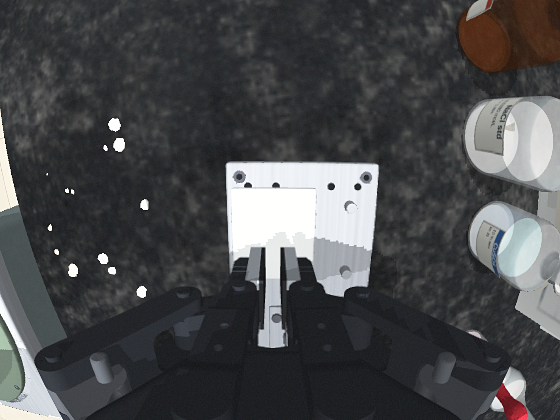

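The released tile lies flat on the plate (left edge at column 231, top edge at row 188, right edge at column 316). I'll bring the closed fingertips round to its −x side, lower them and push gently towards the two long-side pins.

```bash
python3 -m inch '[{"dx":-6,"dy":-28,"dz":0,"rx":0,"ry":0,"rz":0,"hand":1},{"dx":-6,"dy":-28,"dz":0,"rx":0,"ry":0,"rz":0,"hand":1},{"dx":0,"dy":0,"dz":0,"rx":0,"ry":0,"rz":0,"hand":1},{"dx":0,"dy":0,"dz":30,"rx":0,"ry":0,"rz":0,"hand":1},{"dx":0,"dy":0,"dz":30,"rx":0,"ry":0,"rz":0,"hand":1},{"dx":0,"dy":0,"dz":20,"rx":0,"ry":0,"rz":0,"hand":1},{"dx":0,"dy":0,"dz":3,"rx":0,"ry":0,"rz":0,"hand":1},{"dx":0,"dy":0,"dz":0,"rx":0,"ry":0,"rz":0,"hand":1},{"dx":0,"dy":0,"dz":0,"rx":0,"ry":0,"rz":0,"hand":1}]' 20; python3 look.py j
```

```text
clock: 15.0
position: [0.4242, 0.0993, 0.0163]
tool_rot: [3.141, -0.0, 1.418]
force: [-0.4, 0.9, 1.1]
grip_width: -0.0
{'clock': 15.0, 'qpos': [-0.5049, 0.6468, 0.1806, 2.231, -0.386, 0.2914, -0.1423], 'position': [0.4242, 0.0993, 0.0163], 'tool_rot': [3.141, -0.0002, 1.4176], 'force': [-0.3508, 0.8942, 1.1276], 'grip_width': -0.0}
TCP in jig mm [-77.2   4.1]
```

View pics/j.png

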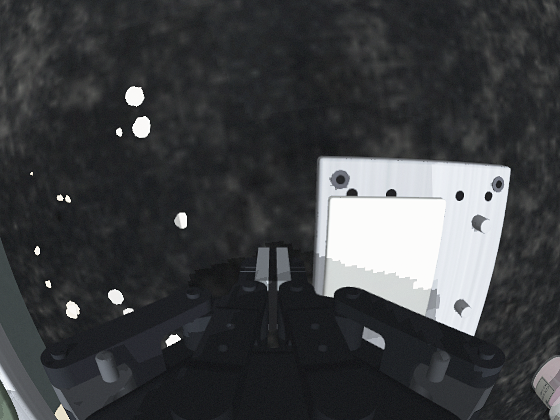

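```bash
python3 - <<'E'
from h import *
import pickle
C,p,d,s=pickle.load(open("j.pkl","rb"))
jy=-.153;e=np.array([[np.cos(jy),-np.sin(jy)],[np.sin(jy),np.cos(jy)]])
cv2.imwrite("pics/j_zoom.png",cv2.resize(p[150:350,225:515,::-1],None,fx=2.7,fy=2.7,interpolation=cv2.INTER_CUBIC))
print(((onplane("wrist",[[328,197],[445,200],[325,297]],.019,C)[:,:2]-[.4998,.0835])@e*1e3).round(1))
print(((onplane("wrist",[[318,157],[510,167]],.012,C)[:,:2]-[.4998,.0835])@e*1e3).round(1))
print(((onplane("wrist",[[289,262],[297,275],[292,247]],.02,C)[:,:2]-[.4998,.0835])@e*1e3).round(1))
E
```

```text
[[-52.1  38.9]
 [  7.4  37.9]
 [-50.7 -11.9]]
[[-56.1  56. ]
 [ 54.8  55.6]]
[[-69.1   8.1]
 [-65.2   1.2]
 [-67.9  15.6]]
```

View pics/j_zoom.png

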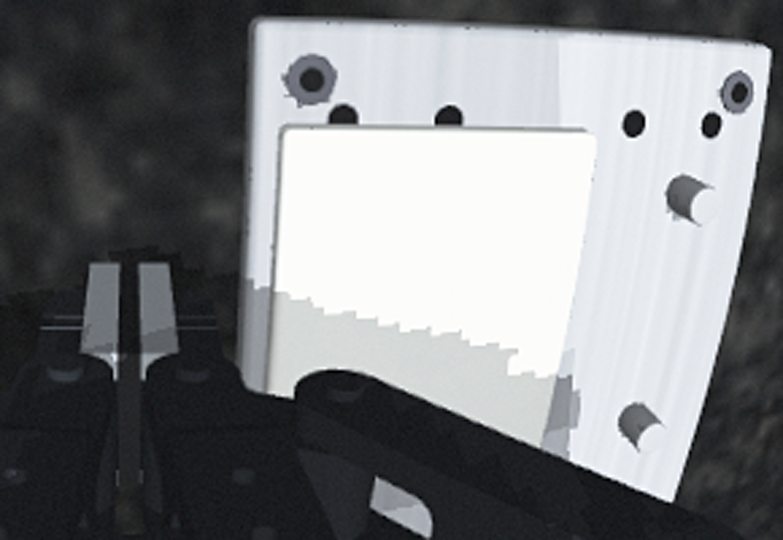

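```bash
python3 -m inch '[{"dx":0,"dy":3,"dz":1.3,"rx":0,"ry":0,"rz":0,"hand":1},{"dx":0,"dy":3,"dz":0,"rx":0,"ry":0,"rz":0,"hand":1},{"dx":0,"dy":3,"dz":0,"rx":0,"ry":0,"rz":0,"hand":1},{"dx":0,"dy":3,"dz":0,"rx":0,"ry":0,"rz":0,"hand":1},{"dx":0,"dy":3,"dz":0,"rx":0,"ry":0,"rz":0,"hand":1},{"dx":0,"dy":3,"dz":0,"rx":0,"ry":0,"rz":0,"hand":1},{"dx":0,"dy":3,"dz":0,"rx":0,"ry":0,"rz":0,"hand":1},{"dx":0,"dy":3,"dz":0,"rx":0,"ry":0,"rz":0,"hand":1},{"dx":0,"dy":2,"dz":0,"rx":0,"ry":0,"rz":0,"hand":1},{"dx":0,"dy":2,"dz":0,"rx":0,"ry":0,"rz":0,"hand":1}]'; python3 -m inch '[{"dx":0,"dy":0,"dz":0,"rx":0,"ry":0,"rz":0,"hand":1},{"dx":0,"dy":0,"dz":0,"rx":0,"ry":0,"rz":0,"hand":1}]'; python3 look.py k
```

```text
clock: 16.05
position: [0.4515, 0.095, 0.0144]
tool_rot: [-3.141, 0.0, 1.418]
force: [-0.0, -0.6, 0.5]
grip_width: -0.0003
clock: 16.25
position: [0.4514, 0.095, 0.0144]
tool_rot: [3.142, 0.0, 1.418]
force: [-0.4, 0.5, -0.4]
grip_width: -0.0
{'clock': 16.25, 'qpos': [-0.4823, 0.6707, 0.1931, 2.1677, -0.3725, 0.3336, -0.1297], 'position': [0.4514, 0.095, 0.0144], 'tool_rot': [3.1416, 0.0, 1.4177], 'force': [-0.4085, 0.5184, -0.4374], 'grip_width': -0.0}
TCP in jig mm [-49.6   4. ]
```

View pics/k.png

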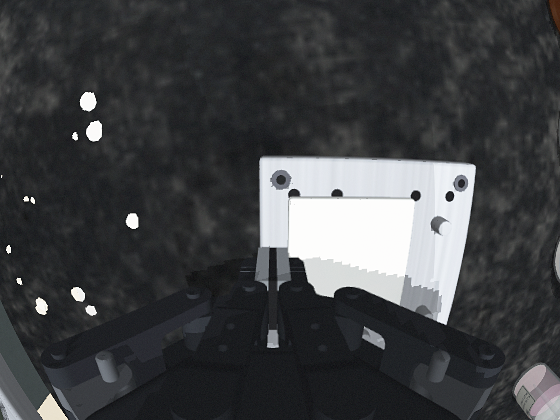

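The tile is being pushed: its left edge is at column 289 against the finger, its right edge at column 414, and the pin at (440,225) is still clear.

```bash
python3 - <<'E'
from h import *
import pickle
C,p,d,s=pickle.load(open("k.pkl","rb"))
jy=-.153;e=np.array([[np.cos(jy),-np.sin(jy)],[np.sin(jy),np.cos(jy)]])
print(((onplane("wrist",[[289,197],[414,198]],.019,C)[:,:2]-[.4998,.0835])@e*1e3).round(1))
print(((onplane("wrist",[[262,157],[475,164]],.012,C)[:,:2]-[.4998,.0835])@e*1e3).round(1))
print(((onplane("wrist",[[440,225]],.020,C)[:,:2]-[.4998,.0835])@e*1e3).round(1))
cv2.imwrite("pics/k_zoom.png",cv2.resize(p[150:350,235:485,::-1],None,fx=3,fy=3,interpolation=cv2.INTER_CUBIC))
E
```

```text
[[-42.   39.2]
 [ 16.5  39.1]]
[[-53.9  56. ]
 [ 54.9  55.9]]
[[32.2 26. ]]
```

View pics/k_zoom.png

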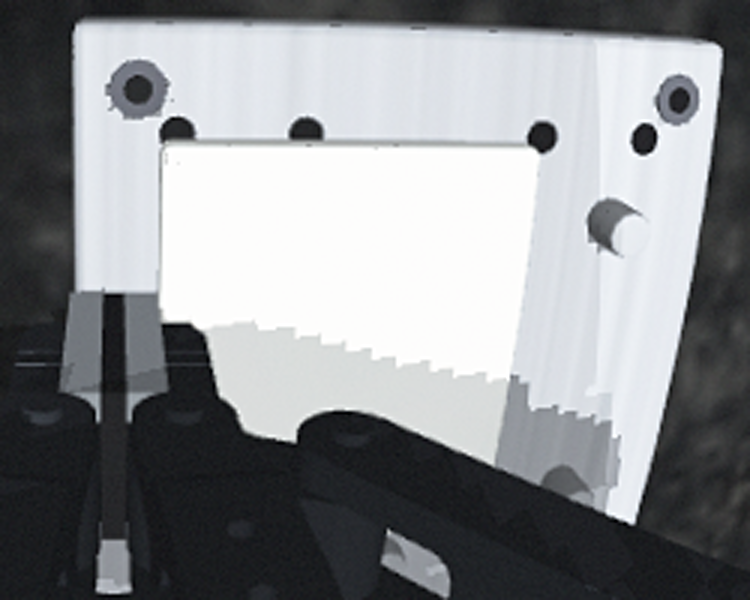

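```bash
python3 -m inch '[{"dx":0,"dy":2,"dz":0,"rx":0,"ry":0,"rz":0,"hand":1},{"dx":0,"dy":2,"dz":0,"rx":0,"ry":0,"rz":0,"hand":1},{"dx":0,"dy":2,"dz":0,"rx":0,"ry":0,"rz":0,"hand":1},{"dx":0,"dy":1.5,"dz":0,"rx":0,"ry":0,"rz":0,"hand":1},{"dx":0,"dy":1,"dz":0,"rx":0,"ry":0,"rz":0,"hand":1},{"dx":0,"dy":0.5,"dz":0,"rx":0,"ry":0,"rz":0,"hand":1},{"dx":0,"dy":0,"dz":0,"rx":0,"ry":0,"rz":0,"hand":1}]';python3 -m inch '[{"dx":0,"dy":0.5,"dz":0,"rx":0,"ry":0,"rz":0,"hand":1},{"dx":0,"dy":0,"dz":0,"rx":0,"ry":0,"rz":0,"hand":1}]'; python3 look.py l;  python3 - <<'E'
from h import *
import pickle
C,p,d,s=pickle.load(open("l.pkl","rb"))
cv2.imwrite("pics/l_zoom.png",cv2.resize(p[150:350,215:465,::-1],None,fx=3,fy=3,interpolation=cv2.INTER_CUBIC))
E
```

```text
clock: 17.0
position: [0.4604, 0.0937, 0.0144]
tool_rot: [3.141, -0.0, 1.418]
force: [0.4, -0.1, -0.3]
grip_width: -0.0003
clock: 17.2
position: [0.4608, 0.0936, 0.0144]
tool_rot: [3.142, 0.0, 1.418]
force: [0.9, -0.0, -0.2]
grip_width: -0.0
{'clock': 17.2, 'qpos': [-0.4755, 0.6778, 0.1978, 2.1457, -0.368, 0.3494, -0.1261], 'position': [0.4608, 0.0936, 0.0144], 'tool_rot': [3.1416, 0.0, 1.4178], 'force': [0.8972, -0.0394, -0.179], 'grip_width': -0.0}
TCP in jig mm [-40.1   4. ]
```

View pics/l_zoom.png

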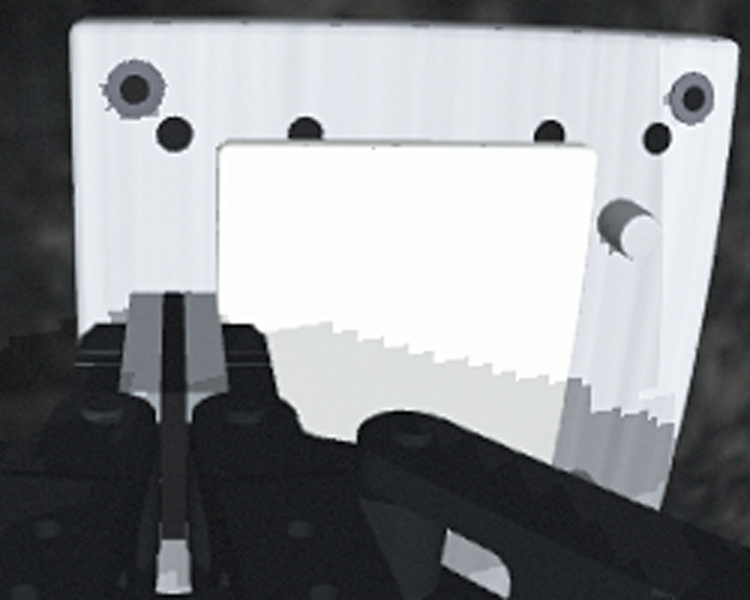

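The tile's right edge is at zoom column about 590 and the pin starts at about 600, so roughly 3 mm remain. Advancing in small steps.

```bash
python3 -m inch '[{"dx":0,"dy":0.5,"dz":0,"rx":0,"ry":0,"rz":0,"hand":1},{"dx":0,"dy":0.5,"dz":0,"rx":0,"ry":0,"rz":0,"hand":1},{"dx":0,"dy":0.5,"dz":0,"rx":0,"ry":0,"rz":0,"hand":1},{"dx":0,"dy":0,"dz":0,"rx":0,"ry":0,"rz":0,"hand":1}]';python3 -m inch '[{"dx":0,"dy":0.4,"dz":0,"rx":0,"ry":0,"rz":0,"hand":1},{"dx":0,"dy":0,"dz":0,"rx":0,"ry":0,"rz":0,"hand":1}]';python3 -m inch '[{"dx":0,"dy":0.3,"dz":0,"rx":0,"ry":0,"rz":0,"hand":1},{"dx":0,"dy":0,"dz":0,"rx":0,"ry":0,"rz":0,"hand":1}]'
```

```text
clock: 17.65
position: [0.4624, 0.0934, 0.0144]
tool_rot: [3.142, 0.0, 1.418]
force: [0.4, 0.1, -0.4]
grip_width: -0.0003
clock: 17.85
position: [0.4627, 0.0933, 0.0144]
tool_rot: [-3.142, 0.0, 1.418]
force: [0.1, 0.3, -0.5]
grip_width: 0.0
clock: 18.05
position: [0.463, 0.0932, 0.0144]
tool_rot: [-3.142, 0.0, 1.418]
force: [-0.7, -0.4, 0.4]
grip_width: -0.0001
```

```bash
python3 -m inch '[{"dx":0,"dy":0.3,"dz":0,"rx":0,"ry":0,"rz":0,"hand":1},{"dx":0,"dy":0,"dz":0,"rx":0,"ry":0,"rz":0,"hand":1}]';python3 -m inch '[{"dx":0,"dy":0.3,"dz":0,"rx":0,"ry":0,"rz":0,"hand":1},{"dx":0,"dy":0,"dz":0,"rx":0,"ry":0,"rz":0,"hand":1}]'
```

```text
clock: 18.25
position: [0.4633, 0.0932, 0.0144]
tool_rot: [3.142, -0.0, 1.418]
force: [0.3, 0.9, -0.5]
grip_width: -0.0002
clock: 18.45
position: [0.4636, 0.0931, 0.0144]
tool_rot: [3.142, 0.0, 1.418]
force: [-0.1, 0.6, 1.4]
grip_width: 0.0001
```

```bash
python3 -m inch '[{"dx":0,"dy":0.3,"dz":0,"rx":0,"ry":0,"rz":0,"hand":1},{"dx":0,"dy":0,"dz":0,"rx":0,"ry":0,"rz":0,"hand":1}]';python3 look.py m;  python3 - <<'E'
from h import *
import pickle
C,p,d,s=pickle.load(open("m.pkl","rb"))
cv2.imwrite("pics/m_zoom.png",cv2.resize(p[180:330,340:460,::-1],None,fx=4,fy=4,interpolation=cv2.INTER_CUBIC))
E
```

```text
clock: 18.65
position: [0.4639, 0.0931, 0.0144]
tool_rot: [3.142, 0.0, 1.418]
force: [-0.8, -0.7, -0.1]
grip_width: 0.0003
{'clock': 18.65, 'qpos': [-0.4733, 0.6802, 0.1992, 2.1384, -0.3666, 0.3545, -0.1251], 'position': [0.4639, 0.0931, 0.0144], 'tool_rot': [3.1416, 0.0, 1.4176], 'force': [-0.7872, -0.6716, -0.0976], 'grip_width': 0.0003}
TCP in jig mm [-37.   4.]
```

View pics/m_zoom.png

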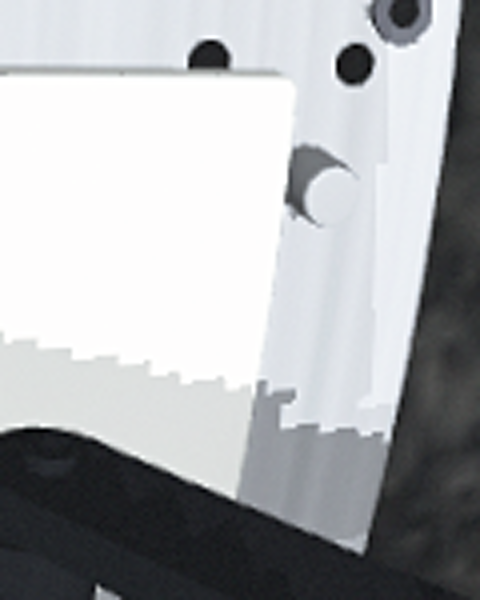

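The tile edge is nearly at the pin's base. Continuing to feel for contact.

```bash
python3 -m inch '[{"dx":0,"dy":0.25,"dz":0,"rx":0,"ry":0,"rz":0,"hand":1},{"dx":0,"dy":0,"dz":0,"rx":0,"ry":0,"rz":0,"hand":1}]';python3 -m inch '[{"dx":0,"dy":0.25,"dz":0,"rx":0,"ry":0,"rz":0,"hand":1},{"dx":0,"dy":0,"dz":0,"rx":0,"ry":0,"rz":0,"hand":1}]'
```

```text
clock: 18.9
position: [0.4641, 0.0931, 0.0144]
tool_rot: [3.142, 0.0, 1.418]
force: [0.2, 0.3, 0.5]
grip_width: -0.0003
clock: 19.1
position: [0.4644, 0.093, 0.0144]
tool_rot: [3.142, 0.0, 1.418]
force: [-1.0, -0.3, 0.4]
grip_width: -0.0001
```

```bash
python3 -m inch '[{"dx":0,"dy":0.25,"dz":0,"rx":0,"ry":0,"rz":0,"hand":1},{"dx":0,"dy":0,"dz":0,"rx":0,"ry":0,"rz":0,"hand":1}]'; python3 - <<'E'
from h import *
print(bot.observe()["force"].round(2))
E
```

```text
clock: 19.3
position: [0.4645, 0.093, 0.0144]
tool_rot: [-3.141, 0.0, 1.418]
force: [-1.6, 0.6, 0.4]
grip_width: 0.0004
[-1.62  0.64  0.39]
```

```bash
python3 -m inch '[{"dx":0,"dy":0.15,"dz":0,"rx":0,"ry":0,"rz":0,"hand":1},{"dx":0,"dy":0,"dz":0,"rx":0,"ry":0,"rz":0,"hand":1}]'
```

```text
clock: 19.5
position: [0.4645, 0.093, 0.0144]
tool_rot: [-3.141, 0.0, 1.418]
force: [-3.1, 0.4, 0.9]
grip_width: -0.0001
```

About 3 N on both x pins, with no further movement. Backing off and going round to the +y end.

```bash
python3 -m inch '[{"dx":0,"dy":-2,"dz":0,"rx":0,"ry":0,"rz":0,"hand":1},{"dx":0,"dy":-4,"dz":0,"rx":0,"ry":0,"rz":0,"hand":1},{"dx":0,"dy":0,"dz":-30,"rx":0,"ry":0,"rz":0,"hand":1},{"dx":30,"dy":0,"dz":0,"rx":0,"ry":0,"rz":0,"hand":1},{"dx":28,"dy":22,"dz":0,"rx":0,"ry":0,"rz":0,"hand":1},{"dx":0,"dy":20.5,"dz":0,"rx":0,"ry":0,"rz":0,"hand":1},{"dx":0,"dy":0,"dz":0,"rx":0,"ry":0,"rz":0,"hand":1},{"dx":0,"dy":0,"dz":20,"rx":0,"ry":0,"rz":0,"hand":1},{"dx":0,"dy":0,"dz":10,"rx":0,"ry":0,"rz":0,"hand":1},{"dx":0,"dy":0,"dz":0,"rx":0,"ry":0,"rz":0,"hand":1}]';python3 look.py n
```

```text
clock: 20.5
position: [0.5084, 0.1442, 0.0133]
tool_rot: [-3.139, 0.001, 1.417]
force: [-0.4, -0.2, 0.2]
grip_width: -0.0004
{'clock': 20.5, 'qpos': [-0.5608, 0.7339, 0.2381, 1.9968, -0.3683, 0.4545, -0.2016], 'position': [0.5084, 0.1442, 0.0133], 'tool_rot': [-3.1394, 0.0012, 1.4174], 'force': [-0.3928, -0.1968, 0.1515], 'grip_width': -0.0004}
TCP in jig mm [-0.7 61.4]
```

View pics/n.png

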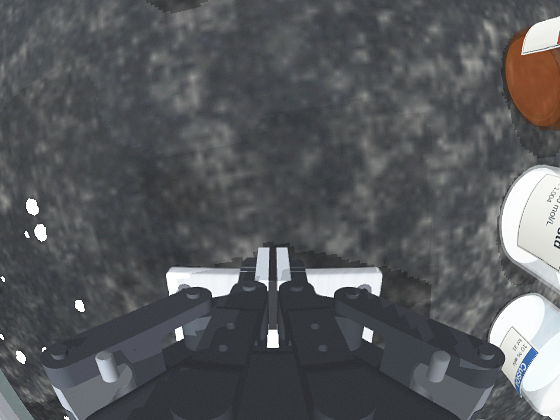

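The tile is hidden behind the hand in this view, so I'll go by feel. Contact is expected at TCP y of about 50 and home at about 46.

```bash
python3 -m inch '[{"dx":-2.5,"dy":0,"dz":0,"rx":0,"ry":0,"rz":0,"hand":1},{"dx":-2.5,"dy":0,"dz":0,"rx":0,"ry":0,"rz":0,"hand":1},{"dx":-2.5,"dy":0,"dz":0,"rx":0,"ry":0,"rz":0,"hand":1},{"dx":-2,"dy":0,"dz":0,"rx":0,"ry":0,"rz":0,"hand":1},{"dx":-1,"dy":0,"dz":0,"rx":0,"ry":0,"rz":0,"hand":1},{"dx":-0.5,"dy":0,"dz":0,"rx":0,"ry":0,"rz":0,"hand":1},{"dx":0,"dy":0,"dz":0,"rx":0,"ry":0,"rz":0,"hand":1},{"dx":0,"dy":0,"dz":0,"rx":0,"ry":0,"rz":0,"hand":1}]'; python3 -m inch '[{"dx":-0.5,"dy":0,"dz":0,"rx":0,"ry":0,"rz":0,"hand":1},{"dx":-0.5,"dy":0,"dz":0,"rx":0,"ry":0,"rz":0,"hand":1},{"dx":0,"dy":0,"dz":0,"rx":0,"ry":0,"rz":0,"hand":1}]';python3 look.py o
```

```text
clock: 21.35
position: [0.508, 0.134, 0.0144]
tool_rot: [3.142, -0.0, 1.418]
force: [-0.5, 0.8, -0.5]
grip_width: -0.0002
clock: 21.65
position: [0.5078, 0.1328, 0.0144]
tool_rot: [-3.142, 0.0, 1.418]
force: [0.4, 0.2, 0.5]
grip_width: 0.0001
{'clock': 21.65, 'qpos': [-0.5388, 0.7272, 0.2343, 2.008, -0.3656, 0.4462, -0.183], 'position': [0.5078, 0.1328, 0.0144], 'tool_rot': [-3.1416, 0.0001, 1.4177], 'force': [0.3865, 0.1907, 0.4718], 'grip_width': 0.0001}
TCP in jig mm [ 0.4 49.9]
```

```bash
python3 -m inch '[{"dx":-0.4,"dy":0,"dz":0,"rx":0,"ry":0,"rz":0,"hand":1},{"dx":-0.4,"dy":0,"dz":0,"rx":0,"ry":0,"rz":0,"hand":1},{"dx":0,"dy":0,"dz":0,"rx":0,"ry":0,"rz":0,"hand":1}]';python3 -m inch '[{"dx":-0.4,"dy":0,"dz":0,"rx":0,"ry":0,"rz":0,"hand":1},{"dx":0,"dy":0,"dz":0,"rx":0,"ry":0,"rz":0,"hand":1}]';python3 -m inch '[{"dx":-0.4,"dy":0,"dz":0,"rx":0,"ry":0,"rz":0,"hand":1},{"dx":0,"dy":0,"dz":0,"rx":0,"ry":0,"rz":0,"hand":1}]'
```

```text
clock: 22.0
position: [0.5077, 0.132, 0.0144]
tool_rot: [-3.142, 0.0, 1.418]
force: [0.0, -0.5, -0.3]
grip_width: 0.0003
clock: 22.2
position: [0.5076, 0.1316, 0.0144]
tool_rot: [3.142, 0.0, 1.418]
force: [0.3, -0.2, 1.2]
grip_width: 0.0003
clock: 22.4
position: [0.5076, 0.1313, 0.0144]
tool_rot: [-3.142, -0.0, 1.418]
force: [0.3, -0.3, 0.2]
grip_width: 0.0001
```

```bash
python3 -m inch '[{"dx":-0.3,"dy":0,"dz":0,"rx":0,"ry":0,"rz":0,"hand":1},{"dx":0,"dy":0,"dz":0,"rx":0,"ry":0,"rz":0,"hand":1}]';python3 -m inch '[{"dx":-0.3,"dy":0,"dz":0,"rx":0,"ry":0,"rz":0,"hand":1},{"dx":0,"dy":0,"dz":0,"rx":0,"ry":0,"rz":0,"hand":1}]'
```

```text
clock: 22.6
position: [0.5075, 0.131, 0.0144]
tool_rot: [3.142, -0.0, 1.418]
force: [-0.5, -0.4, 0.2]
grip_width: 0.0001
clock: 22.8
position: [0.5075, 0.1307, 0.0144]
tool_rot: [-3.142, 0.0, 1.418]
force: [0.2, 0.1, -0.2]
grip_width: 0.0004
```

```bash
python3 -m inch '[{"dx":-0.3,"dy":0,"dz":0,"rx":0,"ry":0,"rz":0,"hand":1},{"dx":0,"dy":0,"dz":0,"rx":0,"ry":0,"rz":0,"hand":1}]'
```

```text
clock: 23.0
position: [0.5075, 0.1304, 0.0144]
tool_rot: [3.142, 0.0, 1.418]
force: [-0.1, -0.5, 0.4]
grip_width: 0.0001
```

```bash
python3 -m inch '[{"dx":-0.3,"dy":0,"dz":0,"rx":0,"ry":0,"rz":0,"hand":1},{"dx":0,"dy":0,"dz":0,"rx":0,"ry":0,"rz":0,"hand":1}]'
```

```text
clock: 23.2
position: [0.5074, 0.1301, 0.0144]
tool_rot: [3.142, 0.0, 1.418]
force: [-0.2, 0.1, 0.2]
grip_width: -0.0001
```

```bash
python3 -m inch '[{"dx":-0.3,"dy":0,"dz":0,"rx":0,"ry":0,"rz":0,"hand":1},{"dx":0,"dy":0,"dz":0,"rx":0,"ry":0,"rz":0,"hand":1}]'
```

```text
clock: 23.4
position: [0.5073, 0.1298, 0.0144]
tool_rot: [-3.142, 0.0, 1.418]
force: [-0.4, -0.6, -0.1]
grip_width: -0.0001
```

```bash
python3 -m inch '[{"dx":-0.3,"dy":0,"dz":0,"rx":0,"ry":0,"rz":0,"hand":1},{"dx":0,"dy":0,"dz":0,"rx":0,"ry":0,"rz":0,"hand":1}]'
```

```text
clock: 23.6
position: [0.5073, 0.1295, 0.0144]
tool_rot: [-3.142, 0.0, 1.418]
force: [-0.4, -0.2, -0.6]
grip_width: -0.0003
```

```bash
python3 -m inch '[{"dx":-0.3,"dy":0,"dz":0,"rx":0,"ry":0,"rz":0,"hand":1},{"dx":0,"dy":0,"dz":0,"rx":0,"ry":0,"rz":0,"hand":1}]'; python3 - <<'E'
from h import *
for n in("side","scene"):
    p,d=bot.grab_frame(n)
    b=(190,270,225,290) if n=="side" else (215,290,215,305)
    cv2.imwrite(f"pics/o_{n}.png",cv2.resize(p[b[0]:b[1],b[2]:b[3],::-1],None,fx=8,fy=7,interpolation=cv2.INTER_CUBIC))
E
```

```text
clock: 23.8
position: [0.5073, 0.1292, 0.0144]
tool_rot: [3.142, 0.0, 1.418]
force: [0.1, -0.5, -0.0]
grip_width: -0.0003
```

View pics/o_side.png

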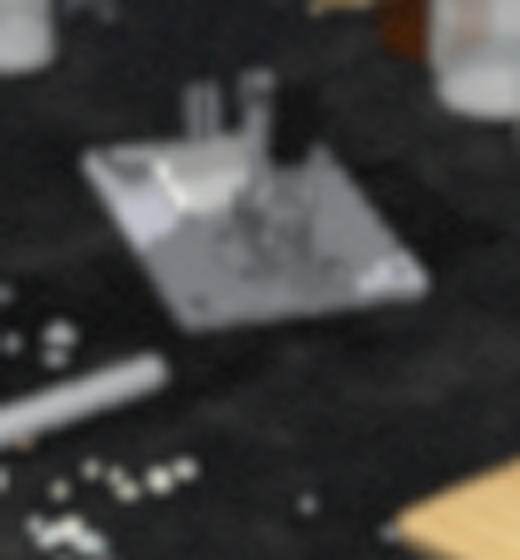

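View pics/o_scene.png

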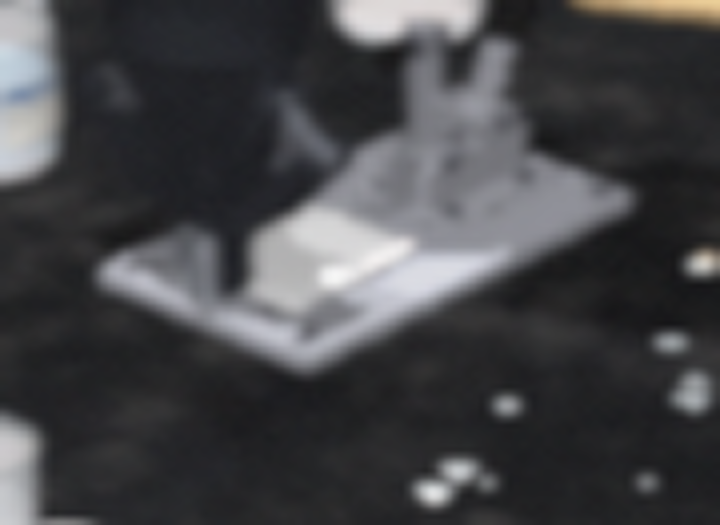

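The scene view shows the fingertips close to the tile's +y edge. No pin force yet, so I'll keep feeling forward.

```bash
python3 -m inch '[{"dx":-0.3,"dy":0,"dz":0,"rx":0,"ry":0,"rz":0,"hand":1},{"dx":0,"dy":0,"dz":0,"rx":0,"ry":0,"rz":0,"hand":1}]'
```

```text
clock: 24.1
position: [0.5072, 0.1289, 0.0144]
tool_rot: [3.142, 0.0, 1.418]
force: [-0.1, 1.9, 0.4]
grip_width: 0.0
```

```bash
python3 -m inch '[{"dx":-0.3,"dy":0,"dz":0,"rx":0,"ry":0,"rz":0,"hand":1},{"dx":0,"dy":0,"dz":0,"rx":0,"ry":0,"rz":0,"hand":1}]'
```

```text
clock: 24.3
position: [0.5072, 0.1286, 0.0144]
tool_rot: [-3.142, 0.0, 1.418]
force: [-0.2, 0.6, -0.1]
grip_width: -0.0001
```

```bash
python3 -m inch '[{"dx":-0.3,"dy":0,"dz":0,"rx":0,"ry":0,"rz":0,"hand":1},{"dx":0,"dy":0,"dz":0,"rx":0,"ry":0,"rz":0,"hand":1}]'
```

```text
clock: 24.5
position: [0.5071, 0.1283, 0.0144]
tool_rot: [-3.142, 0.0, 1.418]
force: [-0.4, 0.3, -0.6]
grip_width: 0.0005
```

```bash
python3 -m inch '[{"dx":-0.3,"dy":0,"dz":0,"rx":0,"ry":0,"rz":0,"hand":1},{"dx":0,"dy":0,"dz":0,"rx":0,"ry":0,"rz":0,"hand":1}]'
```

```text
clock: 24.7
position: [0.507, 0.128, 0.0144]
tool_rot: [-3.142, 0.0, 1.418]
force: [-0.5, 0.1, 0.6]
grip_width: 0.0002
```

```bash
python3 -m inch '[{"dx":-0.3,"dy":0,"dz":0,"rx":0,"ry":0,"rz":0,"hand":1},{"dx":0,"dy":0,"dz":0,"rx":0,"ry":0,"rz":0,"hand":1}]'
```

```text
clock: 24.9
position: [0.507, 0.1276, 0.0144]
tool_rot: [-3.142, 0.0, 1.418]
force: [-0.6, 0.4, 0.4]
grip_width: -0.0001
```

```bash
python3 -m inch '[{"dx":-0.3,"dy":0,"dz":0,"rx":0,"ry":0,"rz":0,"hand":1},{"dx":0,"dy":0,"dz":0,"rx":0,"ry":0,"rz":0,"hand":1}]'
```

```text
clock: 25.1
position: [0.507, 0.1274, 0.0144]
tool_rot: [3.142, 0.0, 1.418]
force: [-0.6, -0.3, 0.0]
grip_width: -0.0
```

```bash
python3 -m inch '[{"dx":-0.3,"dy":0,"dz":0,"rx":0,"ry":0,"rz":0,"hand":1},{"dx":0,"dy":0,"dz":0,"rx":0,"ry":0,"rz":0,"hand":1}]'
```

```text
clock: 25.3
position: [0.5069, 0.1271, 0.0144]
tool_rot: [3.142, 0.0, 1.418]
force: [0.3, 0.6, -0.0]
grip_width: 0.0003
```

```bash
python3 -m inch '[{"dx":-0.3,"dy":0,"dz":0,"rx":0,"ry":0,"rz":0,"hand":1},{"dx":0,"dy":0,"dz":0,"rx":0,"ry":0,"rz":0,"hand":1}]'
```

```text
clock: 25.5
position: [0.5069, 0.1269, 0.0144]
tool_rot: [3.142, -0.0, 1.418]
force: [-0.5, 1.3, 1.1]
grip_width: -0.0001
```

```bash
python3 -m inch '[{"dx":-0.2,"dy":0,"dz":0,"rx":0,"ry":0,"rz":0,"hand":1},{"dx":0,"dy":0,"dz":0,"rx":0,"ry":0,"rz":0,"hand":1}]'
```

```text
clock: 25.7
position: [0.5069, 0.1268, 0.0144]
tool_rot: [3.142, -0.0, 1.418]
force: [0.2, 3.2, 0.0]
grip_width: 0.0002
```

```bash
python3 -m inch '[{"dx":-0.1,"dy":0,"dz":0,"rx":0,"ry":0,"rz":0,"hand":1},{"dx":0,"dy":0,"dz":0,"rx":0,"ry":0,"rz":0,"hand":1}]'
```

```text
clock: 25.9
position: [0.5069, 0.1268, 0.0144]
tool_rot: [3.142, -0.0, 1.418]
force: [1.0, 3.9, 0.1]
grip_width: 0.0
```

3–4 N on the end pin and no further movement. Backing away and lifting to check the tile's pose from above.

```bash
python3 -m inch '[{"dx":3,"dy":0,"dz":0,"rx":0,"ry":0,"rz":0,"hand":1},{"dx":5,"dy":0,"dz":-10,"rx":0,"ry":0,"rz":0,"hand":1},{"dx":0,"dy":0,"dz":-45,"rx":0,"ry":0,"rz":0,"hand":1},{"dx":0,"dy":0,"dz":-45,"rx":0,"ry":0,"rz":0,"hand":1},{"dx":-20,"dy":0,"dz":-42,"rx":0,"ry":0,"rz":0,"hand":1},{"dx":-40,"dy":0,"dz":0,"rx":0,"ry":0,"rz":0,"hand":1},{"dx":0,"dy":0,"dz":0,"rx":0,"ry":0,"rz":0,"hand":1},{"dx":0,"dy":0,"dz":0,"rx":0,"ry":0,"rz":0,"hand":1},{"dx":0,"dy":0,"dz":0,"rx":0,"ry":0,"rz":0,"hand":1}]'; python3 look.py q;  python3 - <<'E'
from h import *
import pickle
C,p,d,s=pickle.load(open("q.pkl","rb"))
cv2.imwrite("pics/q_zoom.png",cv2.resize(p[130:310,190:360,::-1],None,fx=3.3,fy=3.3,interpolation=cv2.INTER_CUBIC))
E
```

```text
clock: 26.8
position: [0.4989, 0.0759, 0.1564]
tool_rot: [-3.141, -0.0, 1.418]
force: [-0.4, -0.4, 0.6]
grip_width: -0.0002
{'clock': 26.8, 'qpos': [-0.5548, 0.4651, 0.38, 1.9996, -0.2547, 0.7224, -0.1714], 'position': [0.4989, 0.0759, 0.1564], 'tool_rot': [-3.1413, -0.0001, 1.4184], 'force': [-0.3522, -0.3923, 0.6211], 'grip_width': -0.0002}
TCP in jig mm [ 0.2 -7.6]
```

View pics/q.png

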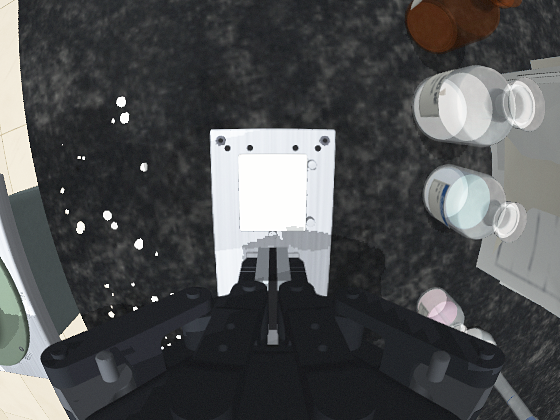

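View pics/q_zoom.png

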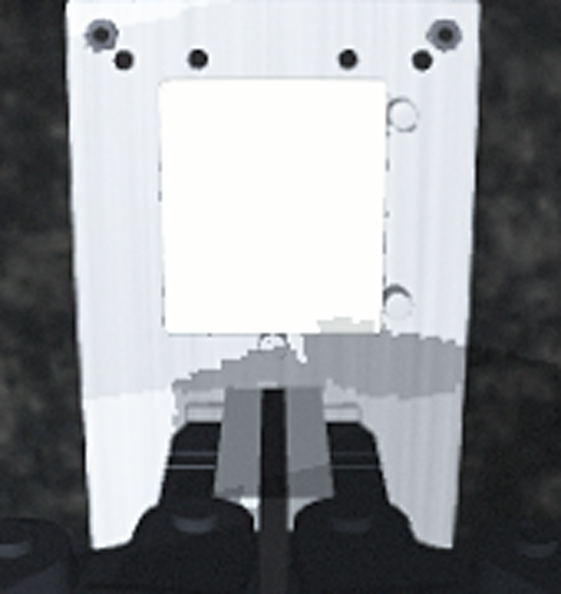

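The tile sits square against both long-side pins at zoom (402,112) and (398,302), and its lower edge touches the end pin at (272,342). Measuring that, and refining the jig pose from it.

```bash
python3 - <<'E'
from h import *
import pickle
C,p,d,s=pickle.load(open("q.pkl","rb"))
jy=-.153;e=np.array([[np.cos(jy),-np.sin(jy)],[np.sin(jy),np.cos(jy)]])
jg=lambda uv,z:((onplane("wrist",(np.array(uv)+.5)/3.3-.5+[190,130],z,C)[:,:2]-[.4998,.0835])@e*1e3).round(1)
print("tile corners\n",jg([(162,80),(386,80),(164,333),(382,332)],.019))
print("plate corners\n",jg([(67,2),(480,2)],.012))
print("pins\n",jg([(403,113),(399,305)],.022),jg([(272,341)],.018))
m=p.min(axis=2)>=250
n,l,ss,c=cv2.connectedComponentsWithStats(m.astype(np.uint8));k=1+np.argmax(ss[1:,4]);cs,_=cv2.findContours((l==k).astype(np.uint8),0,1);ct=max(cs,key=cv2.contourArea)[:,0]
W=onplane("wrist",ct,.019,C)[:,:2];r=cv2.minAreaRect((W*1e4).astype(np.float32));print(ss[k],np.array(r[0])/1e4,r[1],r[2],np.radians(r[2]))
E
```

```text
tile corners
 [[-28.6  34. ]
 [ 30.   34. ]
 [-29.6 -35.5]
 [ 30.5 -35.2]]
plate corners
 [[-54.7  55. ]
 [ 55.9  55. ]]
pins
 [[ 34.3  25.7]
 [ 34.6 -26.5]] [[  0.2 -38.1]]
[ 238  155   69   76 4973] [0.49990615 0.08257457] (680.927490234375, 589.0023193359375) 81.45700073242188 1.4216928615801943
```

The tile is home: centre within about 1 mm of my estimate and square to 0.004 rad. Next I move above the gap between the raised bar and the handle.

```bash
python3 -m inch '[{"dx":-32,"dy":0,"dz":-4,"rx":0,"ry":0,"rz":0,"hand":1},{"dx":-32,"dy":0,"dz":0,"rx":0,"ry":0,"rz":0,"hand":1},{"dx":-32,"dy":0,"dz":0,"rx":0,"ry":0,"rz":0,"hand":1},{"dx":0,"dy":0,"dz":0,"rx":0,"ry":0,"rz":0,"hand":1},{"dx":0,"dy":0,"dz":0,"rx":0,"ry":0,"rz":0,"hand":1},{"dx":0,"dy":0,"dz":0,"rx":0,"ry":0,"rz":0,"hand":1}]'
cat > jp.py <<'E'
from h import *
s=bot.observe();jy=-.153;e=np.array([[np.cos(jy),-np.sin(jy)],[np.sin(jy),np.cos(jy)]])
a=(s["position"][:2]-[.5,.0826])@e*1e3;F=s["force"];f=F[:2]@e
print("t",round(float(s["clock"]),2),"jig xy",a.round(2),"z",round(s["position"][2]*1e3,2),"F jig x,y,z",f.round(2),round(F[2],2))
cy,cz=a[1]-10+105,s["position"][2]*1e3-45
rt=np.hypot(cy,cz);ang=np.arctan2(cz,-cy)-np.arcsin(7/rt)
print("if touching: elev",round(ang,3),"v",round(1.2-ang,3),"r",round(np.sqrt(rt**2-49),1),"F perp",round(f[1]*np.sin(ang)+F[2]*np.cos(ang),2))
E
python3 jp.py
python3 - <<'E'
from h import *
for n,b in (("side",(185,250,220,300)),("scene",(190,270,225,320))):
    p,d=bot.grab_frame(n)
    cv2.imwrite(f"pics/r_{n}.png",cv2.resize(p[b[0]:b[1],b[2]:b[3],::-1],None,fx=7,fy=7,interpolation=cv2.INTER_CUBIC))
E
```

```text
clock: 27.45
position: [0.4845, -0.0186, 0.1602]
tool_rot: [-3.141, -0.0, 1.419]
force: [0.1, 0.8, -0.2]
grip_width: 0.0001
t 27.45 jig xy [ 7.0000e-02 -1.0235e+02] z 160.18 F jig x,y,z [0.02 0.85] -0.19
if touching: elev 1.446 v -0.246 r 115.2 F perp 0.82
```

View pics/r_side.png

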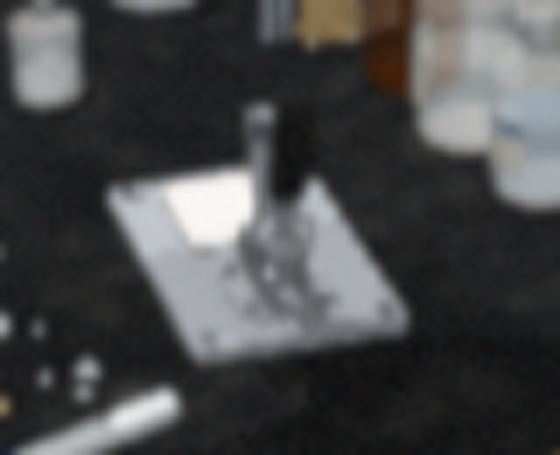

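View pics/r_scene.png

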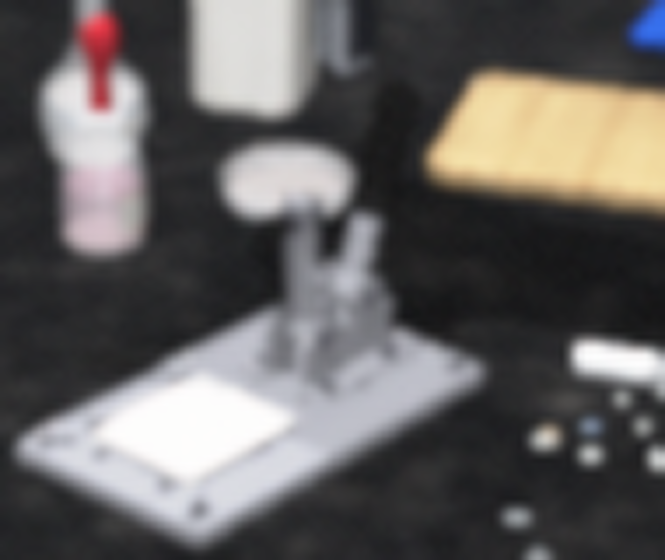

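The clamp is still open: the bar is upright at side (260,150) in the crop, and the black grip leans outward at (295,150). I'll lower inside the handle and feel towards −y.

```bash
python3 -m inch '[{"dx":0,"dy":0,"dz":20,"rx":0,"ry":0,"rz":0,"hand":1},{"dx":0,"dy":0,"dz":18,"rx":0,"ry":0,"rz":0,"hand":1},{"dx":-3,"dy":0,"dz":0,"rx":0,"ry":0,"rz":0,"hand":1},{"dx":-3,"dy":0,"dz":0,"rx":0,"ry":0,"rz":0,"hand":1},{"dx":-2,"dy":0,"dz":0,"rx":0,"ry":0,"rz":0,"hand":1},{"dx":0,"dy":0,"dz":0,"rx":0,"ry":0,"rz":0,"hand":1}]';python3 jp.py;python3 -m inch '[{"dx":-1,"dy":0,"dz":0,"rx":0,"ry":0,"rz":0,"hand":1},{"dx":-1,"dy":0,"dz":0,"rx":0,"ry":0,"rz":0,"hand":1},{"dx":-1,"dy":0,"dz":0,"rx":0,"ry":0,"rz":0,"hand":1},{"dx":0,"dy":0,"dz":0,"rx":0,"ry":0,"rz":0,"hand":1}]';python3 jp.py
```

```text
clock: 28.15
position: [0.4834, -0.0279, 0.1232]
tool_rot: [3.14, -0.0, 1.417]
force: [0.7, 0.0, 0.3]
grip_width: -0.0002
t 28.15 jig xy [   0.45 -111.75] z 123.15 F jig x,y,z [0.73 0.13] 0.27
if touching: elev 1.272 v -0.072 r 79.6 F perp 0.21
clock: 28.55
position: [0.4826, -0.0307, 0.1225]
tool_rot: [3.142, 0.0, 1.418]
force: [-0.4, 0.0, 0.5]
grip_width: 0.0002
t 28.55 jig xy [ 8.0000e-02 -1.1462e+02] z 122.47 F jig x,y,z [-0.43 -0.05] 0.52
if touching: elev 1.235 v -0.035 r 79.6 F perp 0.13
```

```bash
python3 -m inch '[{"dx":-1,"dy":0,"dz":0,"rx":0,"ry":0,"rz":0,"hand":1},{"dx":-1,"dy":0,"dz":0,"rx":0,"ry":0,"rz":0,"hand":1},{"dx":0,"dy":0,"dz":0,"rx":0,"ry":0,"rz":0,"hand":1}]';python3 jp.py;python3 look.py s
```

```text
clock: 28.85
position: [0.4823, -0.0327, 0.1224]
tool_rot: [-3.142, 0.0, 1.418]
force: [-0.4, 0.8, -0.5]
grip_width: -0.0001
t 28.85 jig xy [ 4.0000e-02 -1.1667e+02] z 122.38 F jig x,y,z [-0.48  0.77] -0.47
if touching: elev 1.21 v -0.01 r 80.1 F perp 0.56
{'clock': 28.85, 'qpos': [-0.3234, 0.4929, 0.3537, 2.0762, -0.2866, 0.6182, 0.0735], 'position': [0.4823, -0.0327, 0.1224], 'tool_rot': [-3.1415, 0.0001, 1.4176], 'force': [-0.359, 0.8384, -0.4733], 'grip_width': -0.0001}
TCP in jig mm [   0.4 -117.5]
```

View pics/s.png

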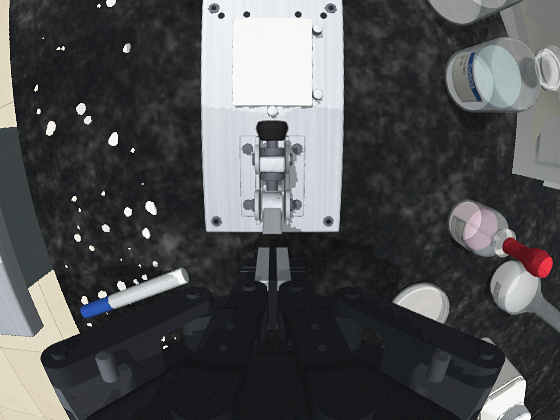

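The tile is home at (272,60), the clamp at (272,185), and the fingertips at (272,260) are lined up on the handle with x centred. Continuing to first contact.

```bash
python3 -m inch '[{"dx":-1,"dy":0,"dz":0,"rx":0,"ry":0,"rz":0,"hand":1},{"dx":-1,"dy":0,"dz":0,"rx":0,"ry":0,"rz":0,"hand":1},{"dx":0,"dy":0,"dz":0,"rx":0,"ry":0,"rz":0,"hand":1}]';python3 jp.py;python3 -m inch '[{"dx":-1,"dy":0,"dz":0,"rx":0,"ry":0,"rz":0,"hand":1},{"dx":-1,"dy":0,"dz":0,"rx":0,"ry":0,"rz":0,"hand":1},{"dx":0,"dy":0,"dz":0,"rx":0,"ry":0,"rz":0,"hand":1}]';python3 jp.py;python3 -m inch '[{"dx":-1,"dy":0,"dz":0,"rx":0,"ry":0,"rz":0,"hand":1},{"dx":-1,"dy":0,"dz":0,"rx":0,"ry":0,"rz":0,"hand":1},{"dx":0,"dy":0,"dz":0,"rx":0,"ry":0,"rz":0,"hand":1}]';python3 jp.py
```

```text
clock: 29.2
position: [0.482, -0.0347, 0.1224]
tool_rot: [3.142, 0.0, 1.418]
force: [-0.3, -0.2, 0.1]
grip_width: 0.0
t 29.2 jig xy [ 8.000e-02 -1.187e+02] z 122.42 F jig x,y,z [-0.25 -0.22] 0.14
if touching: elev 1.187 v 0.013 r 80.7 F perp -0.15
clock: 29.5
position: [0.4816, -0.0366, 0.1224]
tool_rot: [-3.142, 0.0, 1.418]
force: [0.2, 0.3, 0.9]
grip_width: 0.0002
t 29.5 jig xy [ 4.0000e-02 -1.2065e+02] z 122.39 F jig x,y,z [0.12 0.35] 0.95
if touching: elev 1.165 v 0.035 r 81.2 F perp 0.69
clock: 29.8
position: [0.4814, -0.0386, 0.1224]
tool_rot: [3.142, 0.0, 1.418]
force: [-0.5, 0.5, 0.2]
grip_width: -0.0003
t 29.8 jig xy [ 8.0000e-02 -1.2267e+02] z 122.41 F jig x,y,z [-0.58  0.39] 0.23
if touching: elev 1.142 v 0.058 r 81.9 F perp 0.45
```

```bash
python3 -m inch '[{"dx":-1,"dy":0,"dz":0.4,"rx":0,"ry":0,"rz":0,"hand":1},{"dx":-1,"dy":0,"dz":0.4,"rx":0,"ry":0,"rz":0,"hand":1},{"dx":-1,"dy":0,"dz":0.4,"rx":0,"ry":0,"rz":0,"hand":1},{"dx":0,"dy":0,"dz":0,"rx":0,"ry":0,"rz":0,"hand":1}]';python3 jp.py;python3 -m inch '[{"dx":-1,"dy":0,"dz":0.4,"rx":0,"ry":0,"rz":0,"hand":1},{"dx":-1,"dy":0,"dz":0.4,"rx":0,"ry":0,"rz":0,"hand":1},{"dx":-1,"dy":0,"dz":0.4,"rx":0,"ry":0,"rz":0,"hand":1},{"dx":0,"dy":0,"dz":0,"rx":0,"ry":0,"rz":0,"hand":1}]';python3 jp.py
```

```text
clock: 30.2
position: [0.4809, -0.0416, 0.1212]
tool_rot: [3.142, 0.0, 1.418]
force: [0.8, 0.6, -0.1]
grip_width: -0.0002
t 30.2 jig xy [ 7.000e-02 -1.257e+02] z 121.16 F jig x,y,z [0.72 0.71] -0.06
if touching: elev 1.102 v 0.098 r 81.8 F perp 0.61
clock: 30.6
position: [0.4804, -0.0446, 0.12]
tool_rot: [-3.142, 0.0, 1.418]
force: [0.1, 1.4, -0.7]
grip_width: 0.0
t 30.6 jig xy [ 5.0000e-02 -1.2867e+02] z 119.96 F jig x,y,z [-0.13  1.39] -0.71
if touching: elev 1.063 v 0.137 r 81.9 F perp 0.87
```

```bash
python3 - <<'E'
import numpy as np
r=82;v=np.r_[.137,np.arange(.18,1.03,.04)];e=1.2-v
y=-105-r*np.cos(e)+7*np.sin(e);z=45+r*np.sin(e)+7*np.cos(e)
for i in range(1,len(v)):print(round(v[i],3),"dx",round(y[i]-y[i-1],2),"dz",round(z[i-1]-z[i],2),"TCP y",round(y[i]+10,1),"z",round(z[i],1))
E
```

```text
0.18 dx -3.2 dz 1.52 TCP y -132.0 z 118.5
0.22 dx -2.91 dz 1.54 TCP y -134.9 z 117.0
0.26 dx -2.85 dz 1.65 TCP y -137.7 z 115.3
0.3 dx -2.78 dz 1.76 TCP y -140.5 z 113.6
0.34 dx -2.71 dz 1.87 TCP y -143.2 z 111.7
0.38 dx -2.63 dz 1.98 TCP y -145.8 z 109.7
0.42 dx -2.55 dz 2.08 TCP y -148.4 z 107.6
0.46 dx -2.46 dz 2.18 TCP y -150.8 z 105.5
0.5 dx -2.37 dz 2.28 TCP y -153.2 z 103.2
0.54 dx -2.28 dz 2.37 TCP y -155.5 z 100.8
0.58 dx -2.18 dz 2.46 TCP y -157.7 z 98.3
0.62 dx -2.08 dz 2.55 TCP y -159.8 z 95.8
0.66 dx -1.98 dz 2.63 TCP y -161.7 z 93.2
0.7 dx -1.87 dz 2.71 TCP y -163.6 z 90.5
0.74 dx -1.76 dz 2.78 TCP y -165.4 z 87.7
0.78 dx -1.65 dz 2.85 TCP y -167.0 z 84.8
0.82 dx -1.54 dz 2.91 TCP y -168.6 z 81.9
0.86 dx -1.42 dz 2.97 TCP y -170.0 z 78.9
0.9 dx -1.3 dz 3.03 TCP y -171.3 z 75.9
0.94 dx -1.18 dz 3.07 TCP y -172.4 z 72.8
0.98 dx -1.05 dz 3.12 TCP y -173.5 z 69.7
1.02 dx -0.93 dz 3.16 TCP y -174.4 z 66.6
```

```bash
python3 -m inch '[{"dx":-1.5,"dy":0,"dz":0.8,"rx":0,"ry":0,"rz":0,"hand":1},{"dx":-1.5,"dy":0,"dz":0.8,"rx":0,"ry":0,"rz":0,"hand":1},{"dx":-1.4,"dy":0,"dz":0.9,"rx":0,"ry":0,"rz":0,"hand":1},{"dx":-1.4,"dy":0,"dz":0.9,"rx":0,"ry":0,"rz":0,"hand":1},{"dx":0,"dy":0,"dz":0,"rx":0,"ry":0,"rz":0,"hand":1}]';python3 jp.py
```

```text
clock: 31.1
position: [0.4796, -0.0504, 0.1165]
tool_rot: [3.142, 0.0, 1.417]
force: [0.9, 0.7, 1.3]
grip_width: -0.0001
t 31.1 jig xy [ 1.2000e-01 -1.3458e+02] z 116.52 F jig x,y,z [0.75 0.81] 1.31
if touching: elev 0.98 v 0.22 r 81.4 F perp 1.4
```

```bash
python3 -m inch '[{"dx":-1.4,"dy":0,"dz":0.8,"rx":0,"ry":0,"rz":0,"hand":1},{"dx":-1.4,"dy":0,"dz":0.8,"rx":0,"ry":0,"rz":0,"hand":1},{"dx":-1.4,"dy":0,"dz":0.9,"rx":0,"ry":0,"rz":0,"hand":1},{"dx":-1.4,"dy":0,"dz":0.9,"rx":0,"ry":0,"rz":0,"hand":1},{"dx":0,"dy":0,"dz":0,"rx":0,"ry":0,"rz":0,"hand":1}]';python3 jp.py
```

```text
clock: 31.6
position: [0.4787, -0.0559, 0.1131]
tool_rot: [3.142, 0.0, 1.417]
force: [0.4, 0.8, 3.5]
grip_width: 0.0003
t 31.6 jig xy [ 1.0000e-01 -1.4016e+02] z 113.12 F jig x,y,z [0.26 0.86] 3.51
if touching: elev 0.9 v 0.3 r 81.4 F perp 2.86
```

```bash
python3 -m inch '[{"dx":-1.3,"dy":0,"dz":0.9,"rx":0,"ry":0,"rz":0,"hand":1},{"dx":-1.3,"dy":0,"dz":0.9,"rx":0,"ry":0,"rz":0,"hand":1},{"dx":-1.3,"dy":0,"dz":1,"rx":0,"ry":0,"rz":0,"hand":1},{"dx":-1.3,"dy":0,"dz":1,"rx":0,"ry":0,"rz":0,"hand":1},{"dx":0,"dy":0,"dz":0,"rx":0,"ry":0,"rz":0,"hand":1}]';python3 jp.py; python3 look.py u
```

```text
clock: 32.1
position: [0.478, -0.061, 0.1093]
tool_rot: [3.142, 0.0, 1.418]
force: [0.3, 1.1, 4.5]
grip_width: -0.0
t 32.1 jig xy [ 1.1000e-01 -1.4533e+02] z 109.33 F jig x,y,z [0.1 1.1] 4.5
if touching: elev 0.821 v 0.379 r 81.4 F perp 3.87
{'clock': 32.1, 'qpos': [-0.2511, 0.5134, 0.3368, 2.0877, -0.298, 0.5854, 0.1423], 'position': [0.478, -0.061, 0.1093], 'tool_rot': [3.1415, 0.0001, 1.4175], 'force': [0.2711, 1.0728, 4.496], 'grip_width': -0.0}
TCP in jig mm [   0.4 -146.2]
```

View pics/u.png

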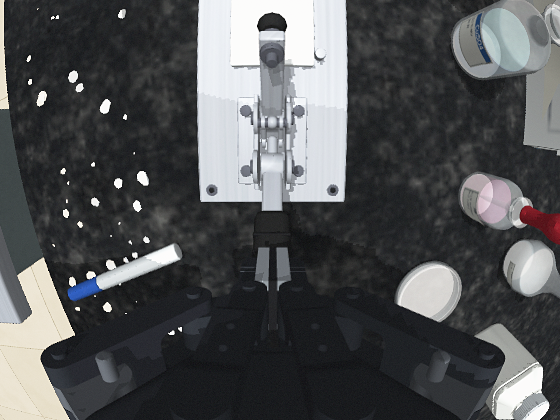

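The handle follows the push: its grip is at (272,230), and the clamp bar with pad is swinging over the tile at (272,25). Force is under 5 N, so I continue along the arc.

```bash
python3 -m inch '[{"dx":-1.4,"dy":0,"dz":1,"rx":0,"ry":0,"rz":0,"hand":1},{"dx":-1.3,"dy":0,"dz":1,"rx":0,"ry":0,"rz":0,"hand":1},{"dx":-1.3,"dy":0,"dz":1.1,"rx":0,"ry":0,"rz":0,"hand":1},{"dx":-1.3,"dy":0,"dz":1.1,"rx":0,"ry":0,"rz":0,"hand":1},{"dx":0,"dy":0,"dz":0,"rx":0,"ry":0,"rz":0,"hand":1}]';python3 jp.py
```

```text
clock: 32.65
position: [0.4772, -0.0661, 0.1052]
tool_rot: [3.142, -0.0, 1.418]
force: [0.2, 0.9, 5.5]
grip_width: 0.0
t 32.65 jig xy [ 1.2000e-01 -1.5044e+02] z 105.19 F jig x,y,z [0.05 0.93] 5.49
if touching: elev 0.741 v 0.459 r 81.5 F perp 4.68
```

```bash
python3 -m inch '[{"dx":-1.2,"dy":0,"dz":1.1,"rx":0,"ry":0,"rz":0,"hand":1},{"dx":-1.2,"dy":0,"dz":1.1,"rx":0,"ry":0,"rz":0,"hand":1},{"dx":-1.2,"dy":0,"dz":1.2,"rx":0,"ry":0,"rz":0,"hand":1},{"dx":-1.2,"dy":0,"dz":1.2,"rx":0,"ry":0,"rz":0,"hand":1},{"dx":0,"dy":0,"dz":0,"rx":0,"ry":0,"rz":0,"hand":1}]';python3 jp.py
```

```text
clock: 33.15
position: [0.4765, -0.0708, 0.1007]
tool_rot: [3.141, -0.0, 1.418]
force: [-0.0, 2.0, 7.8]
grip_width: -0.0001
t 33.15 jig xy [   0.17 -155.19] z 100.66 F jig x,y,z [-0.35  1.98] 7.83
if touching: elev 0.661 v 0.539 r 81.7 F perp 7.4
```

```bash
python3 -m inch '[{"dx":-1.1,"dy":0,"dz":1.2,"rx":0,"ry":0,"rz":0,"hand":1},{"dx":-1.1,"dy":0,"dz":1.2,"rx":0,"ry":0,"rz":0,"hand":1},{"dx":-1.1,"dy":0,"dz":1.2,"rx":0,"ry":0,"rz":0,"hand":1},{"dx":-1.1,"dy":0,"dz":1.3,"rx":0,"ry":0,"rz":0,"hand":1},{"dx":0,"dy":0,"dz":0,"rx":0,"ry":0,"rz":0,"hand":1}]';python3 jp.py
```

```text
clock: 33.65
position: [0.4758, -0.0752, 0.0958]
tool_rot: [3.141, -0.0, 1.418]
force: [-0.5, 2.2, 8.4]
grip_width: -0.0002
t 33.65 jig xy [ 1.5000e-01 -1.5959e+02] z 95.78 F jig x,y,z [-0.81  2.12] 8.43
if touching: elev 0.581 v 0.619 r 81.9 F perp 8.21
```

```bash
python3 -m inch '[{"dx":-1.0,"dy":0,"dz":1.3,"rx":0,"ry":0,"rz":0,"hand":1},{"dx":-1.0,"dy":0,"dz":1.3,"rx":0,"ry":0,"rz":0,"hand":1},{"dx":-1.0,"dy":0,"dz":1.3,"rx":0,"ry":0,"rz":0,"hand":1},{"dx":-1.0,"dy":0,"dz":1.3,"rx":0,"ry":0,"rz":0,"hand":1},{"dx":0,"dy":0,"dz":0,"rx":0,"ry":0,"rz":0,"hand":1}]';python3 jp.py
```

```text
clock: 34.15
position: [0.4752, -0.0792, 0.0906]
tool_rot: [3.141, -0.0, 1.418]
force: [0.2, 1.6, 10.0]
grip_width: 0.0003
t 34.15 jig xy [ 1.5000e-01 -1.6368e+02] z 90.6 F jig x,y,z [-0.02  1.58] 9.96
if touching: elev 0.501 v 0.699 r 82.1 F perp 9.49
```

```bash
python3 -m inch '[{"dx":-0.9,"dy":0,"dz":1.4,"rx":0,"ry":0,"rz":0,"hand":1},{"dx":-0.9,"dy":0,"dz":1.4,"rx":0,"ry":0,"rz":0,"hand":1},{"dx":-0.9,"dy":0,"dz":1.4,"rx":0,"ry":0,"rz":0,"hand":1},{"dx":-0.9,"dy":0,"dz":1.4,"rx":0,"ry":0,"rz":0,"hand":1},{"dx":0,"dy":0,"dz":0,"rx":0,"ry":0,"rz":0,"hand":1}]';python3 jp.py
```

```text
clock: 34.65
position: [0.4746, -0.0828, 0.0849]
tool_rot: [3.141, 0.0, 1.418]
force: [0.8, 0.9, 7.9]
grip_width: -0.0
t 34.65 jig xy [ 1.5000e-01 -1.6734e+02] z 84.94 F jig x,y,z [0.65 0.99] 7.89
if touching: elev 0.42 v 0.78 r 82.3 F perp 7.61
```

```bash
python3 -m inch '[{"dx":-0.8,"dy":0,"dz":1.4,"rx":0,"ry":0,"rz":0,"hand":1},{"dx":-0.8,"dy":0,"dz":1.4,"rx":0,"ry":0,"rz":0,"hand":1},{"dx":-0.8,"dy":0,"dz":1.4,"rx":0,"ry":0,"rz":0,"hand":1},{"dx":0,"dy":0,"dz":0,"rx":0,"ry":0,"rz":0,"hand":1}]';python3 jp.py
```

```text
clock: 35.05
position: [0.4743, -0.0852, 0.0807]
tool_rot: [3.141, 0.0, 1.418]
force: [0.3, 2.2, 5.9]
grip_width: 0.0
t 35.05 jig xy [ 1.4000e-01 -1.6978e+02] z 80.69 F jig x,y,z [-0.08  2.2 ] 5.88
if touching: elev 0.361 v 0.839 r 82.6 F perp 6.28
```

Past the peak, and the force is falling as described. Smaller steps now.

```bash
python3 -m inch '[{"dx":-0.4,"dy":0,"dz":0.8,"rx":0,"ry":0,"rz":0,"hand":1},{"dx":-0.4,"dy":0,"dz":0.8,"rx":0,"ry":0,"rz":0,"hand":1},{"dx":-0.4,"dy":0,"dz":0.8,"rx":0,"ry":0,"rz":0,"hand":1},{"dx":-0.4,"dy":0,"dz":0.8,"rx":0,"ry":0,"rz":0,"hand":1},{"dx":0,"dy":0,"dz":0,"rx":0,"ry":0,"rz":0,"hand":1}]';python3 jp.py
```

```text
clock: 35.55
position: [0.474, -0.0868, 0.0775]
tool_rot: [3.141, 0.0, 1.418]
force: [-0.2, 0.5, 6.9]
grip_width: 0.0001
t 35.55 jig xy [ 1.1000e-01 -1.7134e+02] z 77.54 F jig x,y,z [-0.28  0.46] 6.94
if touching: elev 0.318 v 0.882 r 82.7 F perp 6.73
```

```bash
python3 -m inch '[{"dx":-0.3,"dy":0,"dz":0.8,"rx":0,"ry":0,"rz":0,"hand":1},{"dx":-0.3,"dy":0,"dz":0.8,"rx":0,"ry":0,"rz":0,"hand":1},{"dx":-0.3,"dy":0,"dz":0.8,"rx":0,"ry":0,"rz":0,"hand":1},{"dx":0,"dy":0,"dz":0,"rx":0,"ry":0,"rz":0,"hand":1}]';python3 jp.py
```

```text
clock: 35.95
position: [0.4738, -0.0878, 0.0751]
tool_rot: [3.141, 0.0, 1.418]
force: [0.2, -0.4, 6.2]
grip_width: -0.0
t 35.95 jig xy [ 1.0000e-01 -1.7242e+02] z 75.13 F jig x,y,z [ 0.26 -0.32] 6.18
if touching: elev 0.287 v 0.913 r 82.8 F perp 5.84
```

```bash
python3 -m inch '[{"dx":-0.3,"dy":0,"dz":0.8,"rx":0,"ry":0,"rz":0,"hand":1},{"dx":-0.3,"dy":0,"dz":0.8,"rx":0,"ry":0,"rz":0,"hand":1},{"dx":0,"dy":0,"dz":0,"rx":0,"ry":0,"rz":0,"hand":1}]';python3 jp.py
```

```text
clock: 36.25
position: [0.4737, -0.0885, 0.0735]
tool_rot: [3.141, 0.0, 1.417]
force: [-0.5, -1.2, 6.4]
grip_width: -0.0002
t 36.25 jig xy [ 9.0000e-02 -1.7307e+02] z 73.52 F jig x,y,z [-0.36 -1.23] 6.39
if touching: elev 0.266 v 0.934 r 82.8 F perp 5.84
```

```bash
python3 -m inch '[{"dx":-0.2,"dy":0,"dz":0.8,"rx":0,"ry":0,"rz":0,"hand":1},{"dx":-0.2,"dy":0,"dz":0.7,"rx":0,"ry":0,"rz":0,"hand":1},{"dx":0,"dy":0,"dz":0,"rx":0,"ry":0,"rz":0,"hand":1}]';python3 jp.py
```

```text
clock: 36.55
position: [0.4736, -0.089, 0.072]
tool_rot: [3.141, 0.001, 1.417]
force: [0.1, -2.4, 5.9]
grip_width: 0.0002
t 36.55 jig xy [ 9.0000e-02 -1.7361e+02] z 72.01 F jig x,y,z [ 0.49 -2.3 ] 5.86
if touching: elev 0.247 v 0.953 r 82.8 F perp 5.12
```

```bash
python3 -m inch '[{"dx":-0.2,"dy":0,"dz":0.7,"rx":0,"ry":0,"rz":0,"hand":1},{"dx":-0.2,"dy":0,"dz":0.7,"rx":0,"ry":0,"rz":0,"hand":1},{"dx":0,"dy":0,"dz":0,"rx":0,"ry":0,"rz":0,"hand":1}]';python3 jp.py
```

```text
clock: 36.85
position: [0.4736, -0.0893, 0.0706]
tool_rot: [3.142, 0.0, 1.417]
force: [-0.2, -1.6, 4.5]
grip_width: -0.0
t 36.85 jig xy [ 8.0000e-02 -1.7392e+02] z 70.59 F jig x,y,z [ 0.05 -1.61] 4.48
if touching: elev 0.229 v 0.971 r 82.7 F perp 4.0
```

```bash
python3 -m inch '[{"dx":-0.4,"dy":0,"dz":0.7,"rx":0,"ry":0,"rz":0,"hand":1},{"dx":-0.3,"dy":0,"dz":0.7,"rx":0,"ry":0,"rz":0,"hand":1},{"dx":0,"dy":0,"dz":0,"rx":0,"ry":0,"rz":0,"hand":1}]';python3 jp.py
```

```text
clock: 37.15
position: [0.4734, -0.0897, 0.0691]
tool_rot: [-3.141, 0.0, 1.418]
force: [-0.8, -2.1, 2.3]
grip_width: 0.0002
t 37.15 jig xy [-1.0000e-02 -1.7431e+02] z 69.08 F jig x,y,z [-0.43 -2.24] 2.3
if touching: elev 0.21 v 0.99 r 82.6 F perp 1.78
```

```bash
python3 -m inch '[{"dx":-0.3,"dy":0,"dz":0.7,"rx":0,"ry":0,"rz":0,"hand":1},{"dx":0,"dy":0,"dz":0,"rx":0,"ry":0,"rz":0,"hand":1}]';python3 jp.py; python3 look.py w
```

```text
clock: 37.35
position: [0.4734, -0.0899, 0.0684]
tool_rot: [-3.141, 0.0, 1.418]
force: [1.3, -0.9, 2.6]
grip_width: 0.0
t 37.35 jig xy [ 1.0000e-02 -1.7449e+02] z 68.41 F jig x,y,z [ 1.37 -0.66] 2.63
if touching: elev 0.202 v 0.998 r 82.6 F perp 2.45
{'clock': 37.35, 'qpos': [-0.1477, 0.5865, 0.2826, 2.1058, -0.3334, 0.4911, 0.2331], 'position': [0.4734, -0.0899, 0.0684], 'tool_rot': [-3.1415, 0.0, 1.4178], 'force': [1.2579, -0.8627, 2.633], 'grip_width': 0.0}
TCP in jig mm [   0.3 -175.3]
```

View pics/w.png

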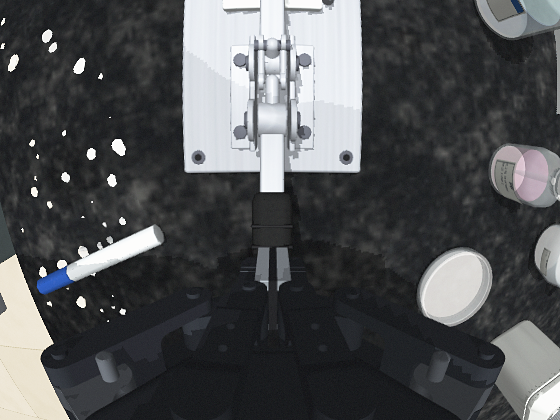

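The handle is nearly level (grip at (272,220)) and the force has dropped to about 2 N, so it's close to centre. Continuing in half-millimetre steps.

```bash
python3 -m inch '[{"dx":-0.2,"dy":0,"dz":0.5,"rx":0,"ry":0,"rz":0,"hand":1},{"dx":0,"dy":0,"dz":0,"rx":0,"ry":0,"rz":0,"hand":1}]';python3 jp.py
```

```text
clock: 37.6
position: [0.4734, -0.09, 0.0679]
tool_rot: [-3.142, -0.0, 1.418]
force: [0.7, -0.4, 1.6]
grip_width: -0.0003
t 37.6 jig xy [ 3.0000e-02 -1.7466e+02] z 67.94 F jig x,y,z [ 0.72 -0.32] 1.64
if touching: elev 0.196 v 1.004 r 82.6 F perp 1.55
```

```bash
python3 -m inch '[{"dx":-0.2,"dy":0,"dz":0.5,"rx":0,"ry":0,"rz":0,"hand":1},{"dx":0,"dy":0,"dz":0,"rx":0,"ry":0,"rz":0,"hand":1}]';python3 jp.py
```

```text
clock: 37.8
position: [0.4734, -0.0902, 0.0674]
tool_rot: [-3.141, -0.0, 1.418]
force: [-0.2, 0.1, 2.1]
grip_width: 0.0003
t 37.8 jig xy [ 2.0000e-02 -1.7486e+02] z 67.42 F jig x,y,z [-0.23  0.05] 2.12
if touching: elev 0.189 v 1.011 r 82.7 F perp 2.09
```

```bash
python3 -m inch '[{"dx":-0.2,"dy":0,"dz":0.5,"rx":0,"ry":0,"rz":0,"hand":1},{"dx":0,"dy":0,"dz":0,"rx":0,"ry":0,"rz":0,"hand":1}]';python3 jp.py
```

```text
clock: 38.0
position: [0.4733, -0.0905, 0.0669]
tool_rot: [-3.141, 0.0, 1.418]
force: [0.8, 1.0, 0.5]
grip_width: -0.0002
t 38.0 jig xy [ 3.000e-02 -1.751e+02] z 66.91 F jig x,y,z [0.64 1.13] 0.5
if touching: elev 0.183 v 1.017 r 82.7 F perp 0.7
```

```bash
python3 -m inch '[{"dx":-0.1,"dy":0,"dz":0.4,"rx":0,"ry":0,"rz":0,"hand":1},{"dx":0,"dy":0,"dz":0,"rx":0,"ry":0,"rz":0,"hand":1}]';python3 jp.py
```

```text
clock: 38.2
position: [0.4733, -0.0905, 0.0666]
tool_rot: [-3.142, -0.0, 1.418]
force: [0.1, 0.7, 0.1]
grip_width: -0.0
t 38.2 jig xy [ 4.0000e-02 -1.7519e+02] z 66.55 F jig x,y,z [0.03 0.72] 0.15
if touching: elev 0.178 v 1.022 r 82.7 F perp 0.27
```

```bash
python3 -m inch '[{"dx":-0.1,"dy":0,"dz":0.4,"rx":0,"ry":0,"rz":0,"hand":1},{"dx":0,"dy":0,"dz":0,"rx":0,"ry":0,"rz":0,"hand":1}]';python3 jp.py;python3 look.py x;python3 - <<'E'
from h import *
import pickle
for n in "wx":
    C,p,d,s=pickle.load(open(n+".pkl","rb"))
    cv2.imwrite(f"pics/{n}_zoom.png",cv2.resize(p[150:300,220:330,::-1],None,fx=3.5,fy=3.5,interpolation=cv2.INTER_CUBIC))
a,b=[cv2.imread(f"pics/{n}_zoom.png") for n in "wx"];cv2.imwrite("pics/wx.png",np.hstack([a,b]))
E
```

```text
clock: 38.4
position: [0.4733, -0.0906, 0.0661]
tool_rot: [-3.141, -0.0, 1.418]
force: [-0.6, -0.1, 0.3]
grip_width: -0.0
t 38.4 jig xy [ 1.0000e-02 -1.7529e+02] z 66.14 F jig x,y,z [-0.58 -0.21] 0.33
if touching: elev 0.173 v 1.027 r 82.7 F perp 0.28
{'clock': 38.4, 'qpos': [-0.1437, 0.5907, 0.2796, 2.1065, -0.3353, 0.486, 0.2364], 'position': [0.4733, -0.0906, 0.0661], 'tool_rot': [-3.1415, -0.0, 1.4178], 'force': [-0.6017, -0.1239, 0.3253], 'grip_width': -0.0}
TCP in jig mm [   0.3 -176.1]
```

View pics/wx.png

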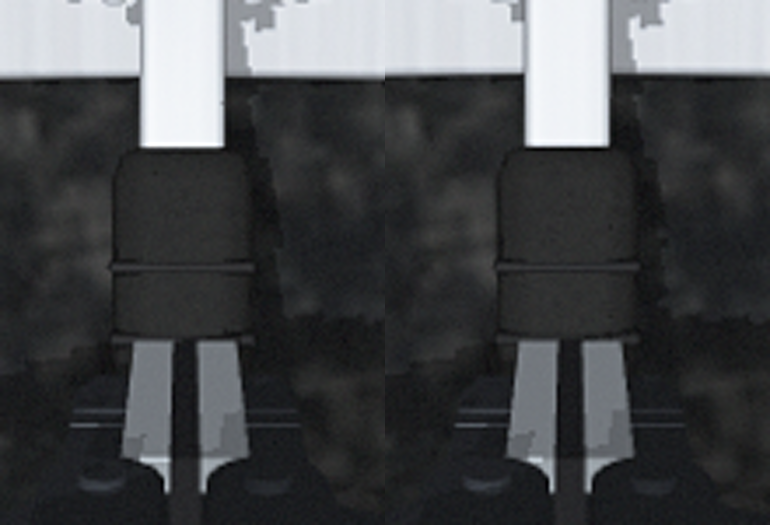

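The force is about zero, which could mean dead centre or already snapped. I'll compare the handle's elevation in the depth images of both frames.

```bash
python3 - <<'E'
from h import *
import pickle
jy=-.153;e=np.array([[np.cos(jy),-np.sin(jy)],[np.sin(jy),np.cos(jy)]])
for n in "wx":
    C,p,d,s=pickle.load(open(n+".pkl","rb"))
    U,V=np.meshgrid(np.arange(262,280),np.arange(196,243));P=bydepth("wrist",np.c_[U.ravel(),V.ravel()],d,C)
    y=((P[:,:2]-[.5,.0826])@e)[:,1]*1e3;z=P[:,2]*1e3;k=(z>40)&(z<110)
    c=np.polyfit(y[k],z[k],1);
    for _ in range(3):
        r=np.abs(z-np.polyval(c,y));k=r<2;c=np.polyfit(y[k],z[k],1)
    print(n,"elev",round(np.arctan(-c[0]),4),"v",round(1.2+np.arctan(c[0]),4),"z at y=-165",np.polyval(c,-165).round(2),"at -145",np.polyval(c,-145).round(2),k.sum())
E
```

```text
w elev 0.2286 v 0.9714 z at y=-165 65.09 at -145 60.44 839
x elev 0.1942 v 1.0058 z at y=-165 63.04 at -145 59.1 844
```

```bash
python3 -m inch '[{"dx":-0.1,"dy":0,"dz":0.4,"rx":0,"ry":0,"rz":0,"hand":1},{"dx":0,"dy":0,"dz":0,"rx":0,"ry":0,"rz":0,"hand":1}]';python3 jp.py
```

```text
clock: 38.65
position: [0.4733, -0.0908, 0.0658]
tool_rot: [-3.142, 0.0, 1.418]
force: [-0.3, 0.0, 0.2]
grip_width: -0.0
t 38.65 jig xy [ 4.0000e-02 -1.7546e+02] z 65.76 F jig x,y,z [-0.33 -0.04] 0.19
if touching: elev 0.168 v 1.032 r 82.8 F perp 0.18
```

```bash
python3 -m inch '[{"dx":-0.1,"dy":0,"dz":0.4,"rx":0,"ry":0,"rz":0,"hand":1},{"dx":0,"dy":0,"dz":0,"rx":0,"ry":0,"rz":0,"hand":1}]';python3 jp.py; python3 look.py y
cat > ang.py <<'E'
from h import *
import pickle,sys
jy=-.153;e=np.array([[np.cos(jy),-np.sin(jy)],[np.sin(jy),np.cos(jy)]])
C,p,d,s=pickle.load(open(sys.argv[1]+".pkl","rb"))
U,V=np.meshgrid(np.arange(262,280),np.arange(196,243));P=bydepth("wrist",np.c_[U.ravel(),V.ravel()],d,C)
y=((P[:,:2]-[.5,.0826])@e)[:,1]*1e3;z=P[:,2]*1e3;k=(z>40)&(z<110);c=np.polyfit(y[k],z[k],1)
for _ in range(3):
    r=np.abs(z-np.polyval(c,y));k=r<2;c=np.polyfit(y[k],z[k],1)
print("elev",round(np.arctan(-c[0]),4),"v",round(1.2+np.arctan(c[0]),4),"z at y=-165",np.polyval(c,-165).round(2))
E
python3 ang.py y
```

```text
clock: 38.85
position: [0.4733, -0.0909, 0.0654]
tool_rot: [-3.141, 0.0, 1.418]
force: [0.6, 0.1, 0.8]
grip_width: -0.0003
t 38.85 jig xy [ 2.0000e-02 -1.7556e+02] z 65.35 F jig x,y,z [0.57 0.2 ] 0.76
if touching: elev 0.163 v 1.037 r 82.8 F perp 0.78
{'clock': 38.85, 'qpos': [-0.1424, 0.5922, 0.2786, 2.1067, -0.3359, 0.4842, 0.2373], 'position': [0.4733, -0.0909, 0.0654], 'tool_rot': [-3.1415, 0.0001, 1.4177], 'force': [0.5951, 0.1126, 0.759], 'grip_width': -0.0003}
TCP in jig mm [   0.4 -176.4]
elev 0.1838 v 1.0162 z at y=-165 62.29
```

The handle still tracks the fingertip with a constant gap, so it hasn't snapped yet. Continuing.

```bash
python3 -m inch '[{"dx":-0.1,"dy":0,"dz":0.4,"rx":0,"ry":0,"rz":0,"hand":1},{"dx":0,"dy":0,"dz":0,"rx":0,"ry":0,"rz":0,"hand":1}]';python3 jp.py;python3 look.py y1;python3 ang.py y1
```

```text
clock: 39.1
position: [0.4733, -0.091, 0.065]
tool_rot: [-3.142, 0.0, 1.418]
force: [-0.6, -0.0, -0.1]
grip_width: -0.0
t 39.1 jig xy [ 3.0000e-02 -1.7566e+02] z 64.96 F jig x,y,z [-0.6  -0.11] -0.09
if touching: elev 0.158 v 1.042 r 82.8 F perp -0.1
{'clock': 39.1, 'qpos': [-0.1417, 0.5929, 0.2781, 2.1068, -0.3363, 0.4833, 0.2378], 'position': [0.4733, -0.091, 0.065], 'tool_rot': [-3.1415, 0.0, 1.4177], 'force': [-0.6121, -0.0126, -0.0852], 'grip_width': -0.0}
TCP in jig mm [   0.4 -176.5]
elev 0.1717 v 1.0283 z at y=-165 61.54
```

```bash
python3 -m inch '[{"dx":-0.1,"dy":0,"dz":0.4,"rx":0,"ry":0,"rz":0,"hand":1},{"dx":0,"dy":0,"dz":0,"rx":0,"ry":0,"rz":0,"hand":1}]';python3 jp.py;python3 look.py y2;python3 ang.py y2
```

```text
clock: 39.35
position: [0.4732, -0.0911, 0.0646]
tool_rot: [-3.142, 0.0, 1.418]
force: [-0.1, 1.0, 0.8]
grip_width: 0.0
t 39.35 jig xy [ 3.0000e-02 -1.7575e+02] z 64.55 F jig x,y,z [-0.27  0.97] 0.81
if touching: elev 0.153 v 1.047 r 82.8 F perp 0.95
{'clock': 39.35, 'qpos': [-0.1411, 0.5937, 0.2775, 2.1069, -0.3366, 0.4824, 0.2383], 'position': [0.4732, -0.0911, 0.0646], 'tool_rot': [-3.1415, 0.0, 1.4177], 'force': [-0.1174, 0.9996, 0.8147], 'grip_width': 0.0}
TCP in jig mm [   0.4 -176.6]
elev 0.1733 v 1.0267 z at y=-165 61.57
```

```bash
python3 -m inch '[{"dx":-0.1,"dy":0,"dz":0.4,"rx":0,"ry":0,"rz":0,"hand":1},{"dx":0,"dy":0,"dz":0,"rx":0,"ry":0,"rz":0,"hand":1}]';python3 jp.py;python3 look.py y3;python3 ang.py y3
```

```text
clock: 39.6
position: [0.4733, -0.0912, 0.0642]
tool_rot: [3.141, -0.0, 1.418]
force: [0.0, 0.9, 2.3]
grip_width: -0.0
t 39.6 jig xy [ 1.2000e-01 -1.7583e+02] z 64.23 F jig x,y,z [-0.1   0.88] 2.27
if touching: elev 0.149 v 1.051 r 82.8 F perp 2.38
{'clock': 39.6, 'qpos': [-0.1405, 0.5943, 0.277, 2.1069, -0.337, 0.4815, 0.2388], 'position': [0.4733, -0.0912, 0.0642], 'tool_rot': [3.1415, -0.0, 1.4177], 'force': [0.0341, 0.8873, 2.27], 'grip_width': -0.0}
TCP in jig mm [   0.5 -176.7]
elev 0.1668 v 1.0332 z at y=-165 61.51
```

```bash
python3 -m inch '[{"dx":-0.1,"dy":0,"dz":0.3,"rx":0,"ry":0,"rz":0,"hand":1},{"dx":0,"dy":0,"dz":0,"rx":0,"ry":0,"rz":0,"hand":1}]';python3 jp.py;python3 look.py y4;python3 ang.py y4
```

```text
clock: 39.85
position: [0.4733, -0.0912, 0.064]
tool_rot: [3.141, -0.0, 1.418]
force: [-1.0, 2.0, 6.2]
grip_width: 0.0001
t 39.85 jig xy [ 1.0000e-01 -1.7589e+02] z 64.02 F jig x,y,z [-1.34  1.84] 6.17
if touching: elev 0.147 v 1.053 r 82.8 F perp 6.37
{'clock': 39.85, 'qpos': [-0.14, 0.5946, 0.2766, 2.107, -0.3372, 0.481, 0.2392], 'position': [0.4733, -0.0912, 0.064], 'tool_rot': [3.1415, -0.0001, 1.4177], 'force': [-1.0457, 2.0213, 6.1702], 'grip_width': 0.0001}
TCP in jig mm [   0.4 -176.7]
elev 0.1767 v 1.0233 z at y=-165 61.58
```

The handle height has stayed at 61.5 mm while the force rises steeply. That is the hard stop, so the handle had already snapped over. Backing off straight up and away.

```bash
python3 -m inch '[{"dx":0,"dy":0,"dz":-2,"rx":0,"ry":0,"rz":0,"hand":1},{"dx":0,"dy":0,"dz":-10,"rx":0,"ry":0,"rz":0,"hand":1},{"dx":0,"dy":0,"dz":-40,"rx":0,"ry":0,"rz":0,"hand":1},{"dx":0,"dy":0,"dz":-40,"rx":0,"ry":0,"rz":0,"hand":1},{"dx":40,"dy":0,"dz":-20,"rx":0,"ry":0,"rz":0,"hand":1},{"dx":40,"dy":0,"dz":0,"rx":0,"ry":0,"rz":0,"hand":1},{"dx":0,"dy":0,"dz":0,"rx":0,"ry":0,"rz":0,"hand":1},{"dx":0,"dy":0,"dz":0,"rx":0,"ry":0,"rz":0,"hand":1},{"dx":0,"dy":0,"dz":0,"rx":0,"ry":0,"rz":0,"hand":1}]';python3 look.py z; python3 - <<'E'
from h import *
for n,b in (("side",(185,250,220,300)),("scene",(200,280,225,320))):
    p,d=bot.grab_frame(n)
    cv2.imwrite(f"pics/z_{n}.png",cv2.resize(p[b[0]:b[1],b[2]:b[3],::-1],None,fx=7,fy=7,interpolation=cv2.INTER_CUBIC))
E
```

```text
clock: 40.8
position: [0.4852, -0.013, 0.1762]
tool_rot: [3.142, 0.0, 1.417]
force: [0.2, -0.3, -0.5]
grip_width: -0.0002
{'clock': 40.8, 'qpos': [-0.4021, 0.4056, 0.3963, 2.0304, -0.2256, 0.7468, -0.022], 'position': [0.4852, -0.013, 0.1762], 'tool_rot': [3.1416, 0.0003, 1.4169], 'force': [0.1705, -0.3162, -0.481], 'grip_width': -0.0002}
TCP in jig mm [  0.3 -97.6]
```

View pics/z.png

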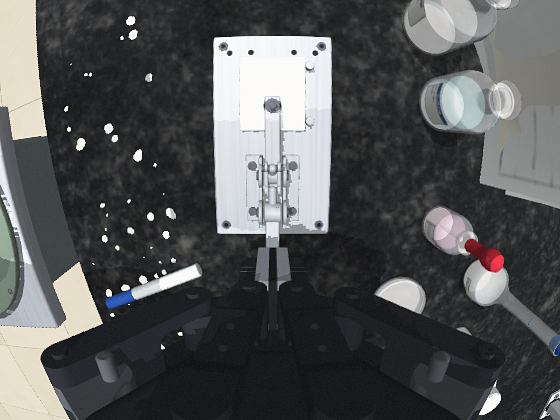

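View pics/z_scene.png

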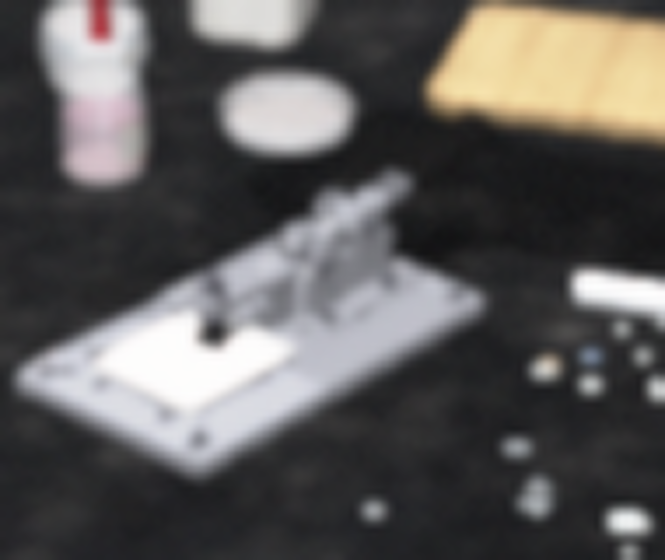

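View pics/z_side.png

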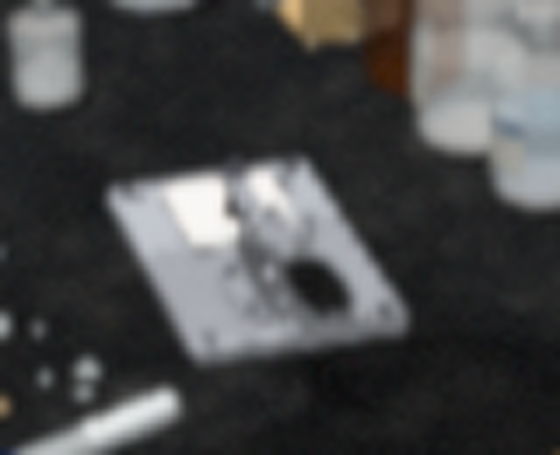

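With the hand away, the handle stays down and the pad rests on the tile (scene crop (212,330), wrist (272,105)). The tile is against the pins at (309,66) and (309,120). A last check of the tile's pose, then I hand in.

```bash
python3 - <<'E'
from h import *
import pickle
C,p,d,s=pickle.load(open("z.pkl","rb"))
jy=-.153;e=np.array([[np.cos(jy),-np.sin(jy)],[np.sin(jy),np.cos(jy)]])
jg=lambda uv,z:((onplane("wrist",np.array(uv),z,C)[:,:2]-[.5,.0826])@e*1e3).round(1)
cv2.imwrite("pics/z_zoom.png",cv2.resize(p[30:240,205:340,::-1],None,fx=2.8,fy=2.8,interpolation=cv2.INTER_CUBIC))
print(jg([(240,57),(305,57),(239,131),(305,131)],.019),jg([(214,38),(327,38)],.012))
E
```

```text
[[-29.1  33.7]
 [ 30.1  33.6]
 [-30.3 -35.6]
 [ 30.2 -35.7]] [[-54.6  55.6]
 [ 51.9  55.2]]
```

View pics/z_zoom.png

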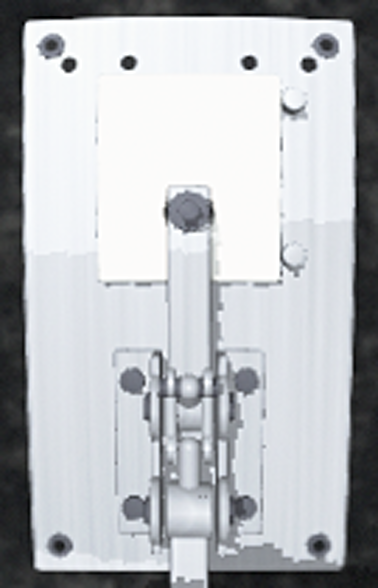

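The tile is square and flush with both side pins (zoom (293,98) and (293,255)), and the pad is pressed down on it. Handing in.

```bash
python3 -c "
from workcell import bot
print(bot.job_done())"
```

```text
the job is handed in; nothing more can be done
None
```

The white tile is home against all three pins and the clamp is locked over it; I handed the job in at about 41 s. No verdict was reported.

**What I did:** I gripped the tile off the board and laid it on the open side of the jig. With closed fingertips I pushed it first to the two long-side pins, then to the end pin, with about 3–4 N on each. I then pushed the handle down along its arc. The force peaked at about 9.5 N, fell to zero at centre, and the handle went over. I felt the hard stop at about 6 N and backed off.

**Last checks:**
- **Tile:** from the wrist camera, its centre is within about 1 mm of the nest. It was square to about 0.004 rad before clamping and still looked square afterwards.
- **Clamp:** after the hand left, the handle stayed down and the pad rested on the tile.
- **Robot:** the hand is clear of everything and the force reading is near zero.

**Not confirmed:**
- **Handle angle:** the depth images gave a coarse 1.02–1.03 rad at the stop instead of 1.04. I took it as locked because the force rose steeply there and the handle did not spring back.
- **Pad force:** I could not measure how hard the pad presses on the tile.
- **Bystanders:** I did not measure their positions at the end. The arm's route kept clear of them.

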